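# Lay the long plate on its gel cassette

## Robot

A 6-joint arm with a two-finger parallel gripper is mounted at the origin on a cart in front of the work surface, level with it; the furniture and walls round the work are solid. World frame = base frame: x ahead of the robot, y to its left, z up, the work surface at z = 0. Lengths are in m, angles in rad, forces in N, time in s.
With the tool pointing down it reaches from about 0.325 to 0.775 m from the base axis. Payload 5.5 kg.
Tool frame: the origin (TCP) lies midway between the tips of the shut fingers; the grasp point (between the pads) lies 19 mm behind it; x points along the fingers, y is the direction in which the jaws open and shut, and the axes are right-handed (so a half turn about x gives the same grasp; the last joint's range is limited). The gripper opens to 85 mm and grips with 20 to 120 N. Pads are 22 mm wide; open, the fingers measure 114 mm over their backs; the gripper's body (76 mm by 85 mm) begins 54 mm behind the grasp point. The pads swing forward as they close: fully open they stand 13 mm farther back than shut.
Start: joints at [1.282, 0.091, 1.231, -0, 1.82, -0.057], TCP at [0.138, 0.584, 0.231] pointing down, gripper open.
Joint ranges: [-2.87, 2.87], [-0.86, 2.18], [0.17, 2.46], [-1.51, 4.65], [0.06, 2.69], [-2.65, 2.65]. Speed limits (rad/s): [2.57, 2.57, 3.01, 3.14, 3.14, 3.14].

## Interface

Orientations are given as a unit quaternion [x, y, z, w].
In Python, from rig import * gives the robot as it stands.
- The arm moves only by the tool step_arm, never from a script. Its argument "rows" is a list of rows, each a list of 7 numbers: the shift along the tool's x, y, z in cm, then the turn, a rotation vector about the tool's x, y, z in degrees, then the opening, from 0 (shut) to 1 (fully open). A call has 1 to 20 rows; each row shifts and turns the commanded pose from where the row before left it, along the tool's axes as they then stand; what a row does not reach is not made up. A row lasts 1/10 s, in which the tool goes at most 50 mm and 8.59 degrees, less where a joint would pass 70% of its speed; a pose out of reach is approached as far as the arm can. A call with a gripper value outside its range is refused whole. The fingers move at their own pace and stop on an object; "newtons" is the grip in N (left out, the last holds). Time passes only in rows, so rows that do not move let the fingers close. It gives the time, the measured TCP pose, the force and the opening at its end, in the units of the state.
- get_obs(): the state, without advancing time (a new reading comes with each control period).
- camera(name): name is "side" or "top" or "wrist"; returns a dict with "img" (384x512x3 uint8, blue, green, red), "mtx" (3x3 intrinsics, pixels), "rvec" (rotation vector, rad) and "tvec" (3), from world to camera coordinates, as OpenCV has them. Camera axes: x right, y down, z forward; pixel columns grow to the right and rows downward; lengths in m; the calibration is good to about 2 mm. A picture is of the moment at which its call begins. There is no depth.
- hand_in(): hands the job in, once; it reports no verdict.
The state is a dict: "clock": time; "qpos": joint angles; "qd": joint speeds; "effort": joint torques, N m; "eef_pos": TCP position; "tcp_rot": TCP orientation; "force": force on the tool from outside, world axes, zero at the start; "ft_torque": the same for the moment, N m; "opening": finger opening in m.
Only numpy, scipy, OpenCV 4.12 (cv2) and the standard library are available. Lean on these libraries where they do the work, as an engineer would, in place of code of your own. Each camera call takes 0.05 s, during which the arm holds its last target.

## Task

The long white plate lies sunk between the rails of the grey draining tray: with a light press of a fingertip (it is brittle) slide it along the tray until its end sticks out over the open front, grip it there by its two sides and lift it away. Lay it on the spacer strips of the short plate that has no long plate on it yet, so that it matches the finished cassette on the other stand: back ends and long sides flush, the free end sticking out at the front, towards the robot. Do not drop it, and leave the short plate, the finished cassette and everything else where they are.

Things in the scene. Friction and masses are not known exactly. Their poses are not given: they have to be found in the camera images.
- long_plate: The long plate; origin at the centre of its underside, 1.5 mm under long_plate_center. Brittle: a press of about 4 to 10 N is enough to draw it along, but more than 30 N between plate and tray, even for an instant as from a brisk touch-down, would crack it; come down the last centimetre at about 6 mm/s and stop at the first touch. Under too light a press the finger slips on it and the plate stays.
- long_plate_center (a point): The long plate: white ceramic, 110 mm (its x) by 56 mm (its y) by 3 mm thick, about 50 g. Point at its centre, half-way through the thickness. It lies flat in the tray's channel, its x along the tray's x, front end 5 to 20 mm behind the tray's lip. It can be drawn along the smooth deck by a closed fingertip pressed lightly on it.
- tray: Fixed grey draining tray, 140 (x) by 76 (y) mm. Origin on the bench under its centre; its -x end is the open front and faces roughly to the robot. Flat deck 36 mm above the bench; side rails (8 mm wide, 60 mm apart inside) and a back wall (6 mm thick) rise 11 mm above the deck, so 8 mm above the plate: in the tray the plate's sides cannot be gripped (2 mm gap each side).
- tray_lip (a point): Middle of the deck's open front edge: 70 mm to the -x side of the tray's origin, 36 mm above the bench. In front of it there is free space down to the bench, for fingers either side of a plate that sticks out. More than 55 mm sticking out would tip the plate off.
- stand_open: Fixed aluminium stand with a rubber top (60 x 40 mm, 36 mm above the bench), which carries the short plate that still lacks its long one. Origin on the bench; the stand's top is centred 20 mm to the +x side of it. Its -x side is the front and faces roughly to the robot.
- short_plate: Short plate, loose on stand_open: white ceramic, 70 mm (its x) by 56 mm (its y) by 3 mm, with a grey spacer strip (8 mm wide, 2 mm high) along each long side: 5 mm high over the strips. About 40 g. Origin at the centre of its underside. Its -x end is the front. In the finished state the long plate's centre is 20 mm to the -x side of this origin and 6.5 mm above it.
- stand_done: Fixed stand of the same kind, which carries the finished cassette; it may be on either side.
- finished_cassette: Example of the finished state: a short plate with strips and a long plate on them, in one piece, 8 mm high: back (+x) ends and long sides flush, the long plate sticking out 40 mm at the front. Origin at the centre of the short plate's underside.
- vial_1: Bystander: capped vial, 41 mm across, 75 mm high. Origin at the centre of its underside.
- vial_2: Bystander: capped vial, 41 mm across, 75 mm high. Origin at the centre of its underside.
- beaker_2: Bystander: clear beaker, 57 mm across, 101 mm high. Origin at the centre of its underside.
- vial_4: Bystander: small capped vial, 25 mm across, 58 mm high. Origin at the centre of its underside.
- media_bottle: Bystander: small square bottle, 40x40x64 mm. Origin at the centre of its underside.
- petri_1: Bystander: flat clear dish, 62 mm across, 12 mm high. Origin at the centre of its underside.
- tape_roll_2: Bystander: roll of tape lying flat, 49 mm across, 12 mm high. Origin at the centre of its underside.

How it is judged:
By the outcome, as a careful person would: the job done as asked, in the order asked, and still so for the second after the job is handed in, with the robot touching nothing.
It also fails if it takes over 51 s, if anything falls off the work surface, if the arm or the gripper's body presses on something with over 40 N, if the wrist force passes 120 N, or if a joint passes its speed limit or range.

## Working session

There is one attempt and no reset: what is moved stays moved. The work goes in short steps, Python scripts to look and compute and a tool call to move; the robot and the scene stay as the last step left them, time stands still between calls to the robot, and variables do not carry over. Pictures are saved under pics/ and viewed, and the job is handed in when it is done.

Besides the shell and the picture viewer there is one more tool, called after "Request:" by a JSON object that holds its "name" and its "arguments", one argument or row to a line. step_arm: Moves the arm, as the interface text tells. Its arguments: {"type":"object","properties":{"rows":{"type":"array","items":{"type":"array","items":{"type":"number"}}},"newtons":{"type":"number"}},"required":["rows"]}

```bash
mkdir -p pics; ls
python3 - <<'E'
from rig import *
import cv2
o=get_obs();print(o)
for n in ("side","top","wrist"):
    c=camera(n);cv2.imwrite(f"pics/{n}0.png",c["img"]);print(n,c["mtx"].tolist(),c["rvec"],c["tvec"])
E
```

```text
pics
{'clock': 0.0, 'qpos': array([ 1.28228601e+00,  9.18823982e-02,  1.23193398e+00,  5.99395908e-06,
        1.81975327e+00, -5.67077613e-02]), 'qd': array([ 0.00091237,  0.00051135,  0.00205835,  0.00015153,  0.001721  ,
       -0.00024857]), 'effort': array([-1.98598675e-03, -4.58725047e+01, -4.18024242e+01, -3.02925828e-04,
        1.16160396e-02,  1.74244150e-05]), 'eef_pos': array([0.13776403, 0.58368296, 0.23010959]), 'tcp_rot': array([ 0.08108243,  0.70248457, -0.08245889,  0.70224042]), 'force': array([-0.4255797 ,  0.33803684, -0.29784795]), 'ft_torque': array([0.01800012, 0.06120856, 0.02500306]), 'opening': 0.08542970084041959}
side [[377.8932375373405, 0.0, 251.9554072236301], [0.0, 377.8932375373405, 187.9865806467345], [0.0, 0.0, 1.0]] [ 0.27599995 -2.59302017  1.53295223] [0.49484541 0.09632922 0.84836407]
top [[395.1216369510329, 0.0, 249.746510631873], [0.0, 395.1216369510329, 191.91568654270554], [0.0, 0.0, 1.0]] [ 2.18338651 -2.19256182  0.12195349] [-0.00778557  0.52671144  1.06113952]
wrist [[294.33316663210087, 0.0, 254.10075158057973], [0.0, 294.33316663210087, 191.90913891356513], [0.0, 0.0, 1.0]] [-2.25122841 -1.78097565 -0.2925111 ] [-0.59865155 -0.04102214  0.38191104]
```

View pics/side0.png

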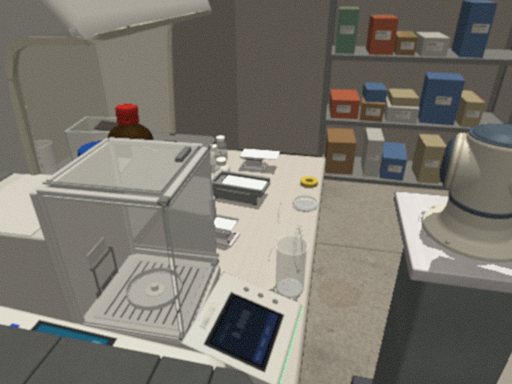

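View pics/top0.png

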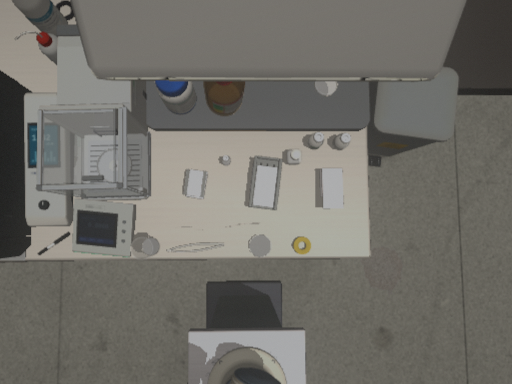

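View pics/wrist0.png

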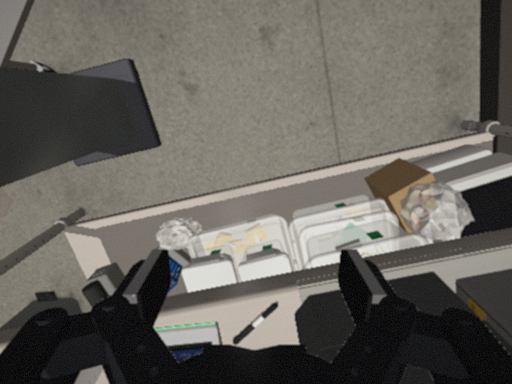

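```bash
cat > h.py <<'E'
import numpy as np, cv2
from scipy.spatial.transform import Rotation as R
def ray(c,uv):
    Rm=cv2.Rodrigues(np.array(c["rvec"]))[0];C=-Rm.T@np.array(c["tvec"]).ravel()
    p=cv2.undistortPoints(np.array([[uv]],float),np.array(c["mtx"]),None)[0,0]
    d=Rm.T@np.array([p[0],p[1],1]);return C,d/np.linalg.norm(d)
def onz(c,uv,z):
    C,d=ray(c,uv);return C+d*(z-C[2])/d[2]
def tri(obs):
    A=np.zeros((3,3));b=np.zeros(3)
    for c,uv in obs:
        C,d=ray(c,uv);M=np.eye(3)-np.outer(d,d);A+=M;b+=M@C
    return np.linalg.solve(A,b)
def proj(c,P):
    return cv2.projectPoints(np.array(P,float).reshape(-1,1,3),np.array(c["rvec"]),np.array(c["tvec"]),np.array(c["mtx"]),None)[0].reshape(-1,2)
def crop(c,x0,y0,x1,y1,s,fn):
    im=cv2.resize(c["img"][y0:y1,x0:x1],None,fx=s,fy=s,interpolation=cv2.INTER_CUBIC)
    for x in range((x0+9)//10*10,x1,10): cv2.putText(im,str(x),(int((x-x0)*s),10),0,.3,(0,0,255));cv2.line(im,(int((x-x0+.5)*s),12),(int((x-x0+.5)*s),16),(0,0,255))
    for y in range((y0+9)//10*10,y1,10): cv2.putText(im,str(y),(0,int((y-y0+.5)*s)),0,.3,(0,0,255))
    cv2.imwrite(fn,im)
import pickle
E
python3 - <<'E'
from rig import *
from h import *
t=camera("top");s=camera("side")
pickle.dump((t,s),open("ts.pkl","wb"))
for c in(t,s): print(ray(c,(256,192)))
print(proj(t,[[.138,.584,.231],[0,0,0],[.4,0,0]]),proj(s,[[.138,.584,.231],[.4,0,0]]))
crop(t,170,120,370,270,4,"pics/t1.png")
crop(s,190,140,330,240,5.7,"pics/s1.png")
for n,uv in dict(stA=(195,184),tray=(265,183),stB=(332,188),b=(260,245),tape=(302,245),v1=(316,140),v2=(342,141),v=(294,156),sm=(226,160),beak=(150,247)).items(): print(n,onz(t,uv,.04))
E
```

```text
(array([0.43201325, 0.01611352, 1.10299934]), array([ 0.08699538, -0.03989448, -0.99540958]))
(array([0.32972003, 0.78651908, 0.4965333 ]), array([ 0.18049096, -0.85247395, -0.49062325]))
[[-29.9390173  368.67194437]
 [246.84750856 388.03983767]
 [246.18562477 238.14676614]] [[584.92743786 410.88323826]
 [294.5189956  211.50379378]]
stA [0.54709557 0.13800715 0.04      ]
tray [ 0.54931494 -0.05105117  0.04      ]
stB [ 0.53517386 -0.23320771  0.04      ]
b [ 0.38275028 -0.03624264  0.04      ]
tape [ 0.38203829 -0.14882792  0.04      ]
v1 [ 0.66762728 -0.19218589  0.04      ]
v2 [ 0.6648386  -0.26388284  0.04      ]
v [ 0.62325926 -0.13096872  0.04      ]
sm [0.61244111 0.05448957 0.04      ]
beak [0.37933326 0.25588204 0.04      ]
```

```bash
sleep 1
```

```text
(no output)
```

View pics/t1.png

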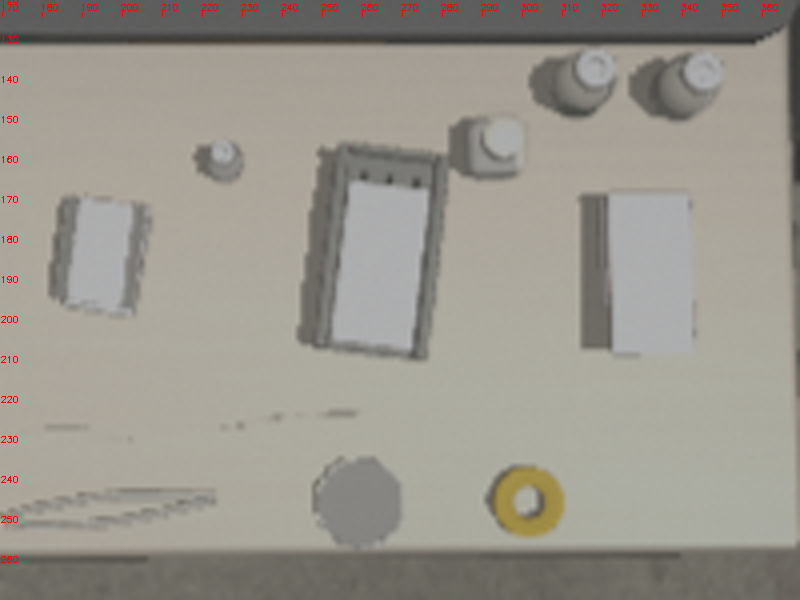

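View pics/s1.png

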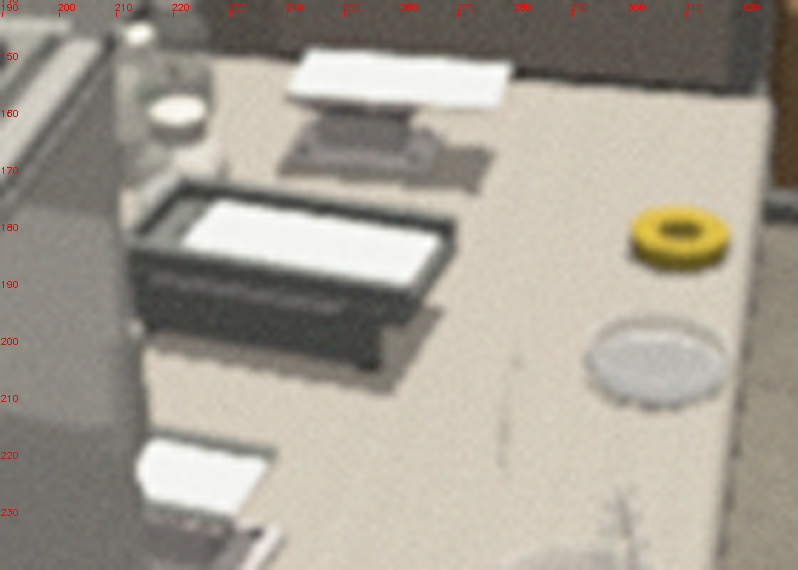

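Run:
```python
from rig import *
from h import *
w=camera("wrist");o=get_obs();T=R.from_quat(o["tcp_rot"]);print(T.as_matrix().round(3))
C,d=ray(w,(w["mtx"][0,2],w["mtx"][1,2]));print("cam in tool",T.inv().apply(C-o["eef_pos"]),T.inv().apply(d), "right",T.inv().apply(ray(w,(500,192))[1]))
t,s=pickle.load(open("ts.pkl","rb"))
# tray top outline z=.047 from top cam
for n,uv in dict(fl=(249,206.5),fr=(276,209.5),bl=(255.5,156),br=(281,158.5)).items(): print(n,onz(t,uv,.047).round(4))
for n,uv in dict(fl=(253,206),fr=(272,208),bl=(257,165.5),br=(277,167)).items(): print("plate",n,onz(t,uv,.039).round(4))
for n,uv in dict(fl=(186,197),fr=(201.5,198.5),bl=(189.5,169.5),br=(202,170.5)).items(): print("short",n,onz(t,uv,.041).round(4))
```

```text
[[-0.     0.23   0.973]
 [-0.001  0.973 -0.23 ]
 [-1.    -0.001 -0.   ]]
cam in tool [-0.14397613 -0.00100412 -0.08335033] [9.47112003e-01 4.62143375e-04 3.20902852e-01] right [0.7263248  0.64149462 0.24685408]
fl [ 0.4854 -0.0072  0.047 ]
fr [ 0.4771 -0.0795  0.047 ]
bl [ 0.6221 -0.0255  0.047 ]
br [ 0.6152 -0.0946  0.047 ]
plate fl [ 0.4871 -0.0182  0.039 ]
plate fr [ 0.4815 -0.0694  0.039 ]
plate bl [ 0.5974 -0.0297  0.039 ]
plate br [ 0.5932 -0.0842  0.039 ]
short fl [0.5119 0.1617 0.041 ]
short fr [0.5078 0.1202 0.041 ]
short bl [0.5864 0.153  0.041 ]
short br [0.5836 0.1193 0.041 ]
```

Request:
{"name": "step_arm", "arguments": {
  "rows": [
    [0, -1.5, 1.2, 0, 0, 0, 1],
    [0, -3, 2.5, 0, 0, 0, 1],
    [0, -3, 2.5, 0, 0, 0, 1],
    [0, -3, 2.5, 0, 0, 0, 1],
    [0, -3, 2.5, 0, 0, 0, 1],
    [0, -3, 2.5, 0, 0, 0, 1],
    [0, -3, 2.5, 0, 0, 0, 1],
    [0, -3, 2.5, 0, 0, 0, 1],
    [0, -3, 2.5, 0, 0, 0, 1],
    [0, -3, 2.5, 0, 0, 0, 1],
    [0, -3, 2.5, 0, 0, 0, 1],
    [0, -3, 2.5, 0, 0, 0, 1],
    [0, -3, 2.5, 0, 0, 0, 1],
    [0, -3, 2.5, 0, 0, 0, 1],
    [0, -3, 2.5, 0, 0, 0, 1],
    [0, -3, 2.5, 0, 0, 0, 1],
    [0, -1.5, 1.3, -2, 0, 0, 1],
    [0, 0, 0, -4.8, 0, 0, 1],
    [0, 0, 0, 0, 0, 0, 1],
    [0, 0, 0, 0, 0, 0, 1]
  ]
}}

```text
clock: 2.3
eef_pos: [0.4168, 0.025, 0.2314]
tcp_rot: [0.041, 0.706, -0.041, 0.706]
force: [-0.9, 0.2, -0.8]
opening: 0.0852
```

Run:
```python
from rig import *
from h import *
w=camera("wrist");o=get_obs();print(o)
pickle.dump((w,o),open("w1.pkl","wb"));cv2.imwrite("pics/w1.png",w["img"])
```

```text
{'clock': 2.35, 'qpos': array([-2.11320874e-02, -4.03138089e-01,  1.67452290e+00,  7.40104451e-05,
        1.86998671e+00, -1.47751488e+00]), 'qd': array([ 0.00664069, -0.00379238,  0.00096745, -0.00146863,  0.00137203,
       -0.00637369]), 'effort': array([-3.11009567e-01, -2.40293062e+01, -4.15660715e+01, -1.86574407e-02,
       -7.97843852e-03, -1.32560890e-02]), 'eef_pos': array([0.41676175, 0.02522334, 0.23137539]), 'tcp_rot': array([ 0.04044934,  0.70587326, -0.04039372,  0.70602772]), 'force': array([-0.06841569, -0.30188024, -0.30679801]), 'ft_torque': array([-0.00387277,  0.00663439,  0.01675921]), 'opening': 0.08565385834470232}
```

View pics/w1.png

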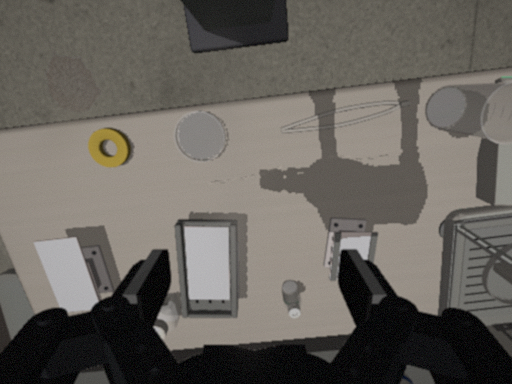

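Run:
```python
from h import *
w,o=pickle.load(open("w1.pkl","rb"))
crop(w,170,210,250,330,6,"pics/w1a.png")
crop(w,310,205,390,305,6,"pics/w1b.png")
```

```text
(no output)
```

View pics/w1a.png

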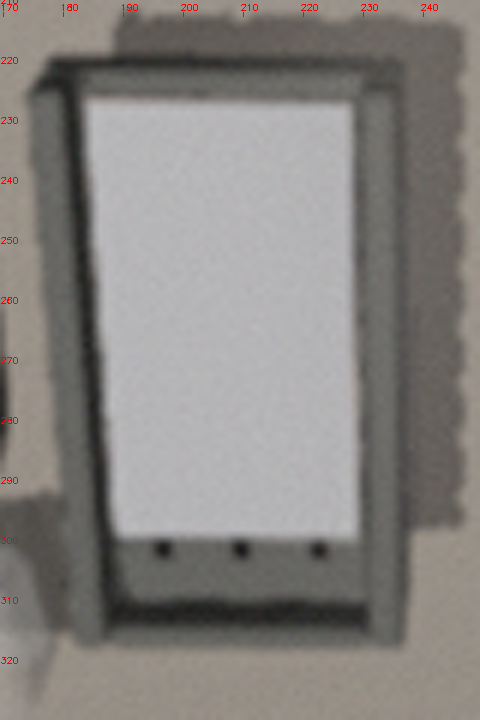

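View pics/w1b.png

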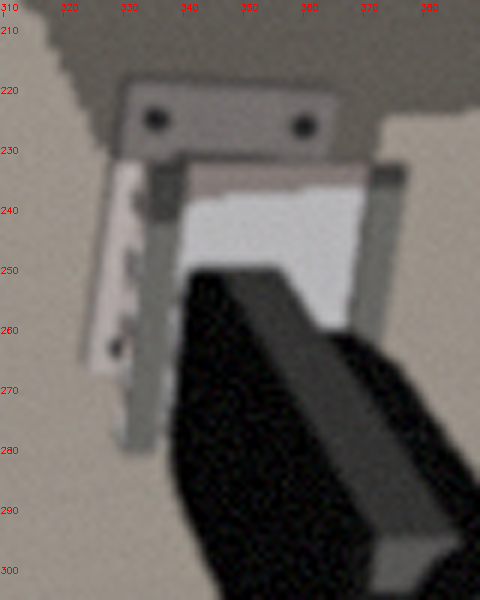

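Request:
{"name": "step_arm", "arguments": {
  "rows": [
    [1, -0.8, 0, 0, 0, 0, 1],
    [1.5, -1.5, 0.3, 0, 0, 0, 1],
    [1.5, -1.5, 0.3, 0, 0, 0, 1],
    [1.5, -1.5, 0.3, 0, 0, 0, 1],
    [1.5, -1.5, 0.3, 0, 0, 0, 1],
    [1, -0.8, 0, 0, 0, 0, 1],
    [0, 0, 0, 0, 0, 0, 1],
    [0, 0, 0, 0, 0, 0, 1]
  ]
}}

```text
clock: 3.15
eef_pos: [0.4201, -0.0517, 0.1515]
tcp_rot: [0.04, 0.706, -0.04, 0.706]
force: [0.7, 0.8, 0.1]
opening: 0.0856
```

Run:
```python
from rig import *
from h import *
w=camera("wrist");o=get_obs();print(o['eef_pos'],o['tcp_rot'])
pickle.dump((w,o),open("w2.pkl","wb"));cv2.imwrite("pics/w2.png",w["img"])
crop(w,180,200,330,360,4.5 if 0 else 3.7,"pics/w2a.png")
```

```text
[ 0.42041294 -0.05154583  0.15199478] [ 0.03993765  0.70559239 -0.03982322  0.70636992]
```

View pics/w2.png

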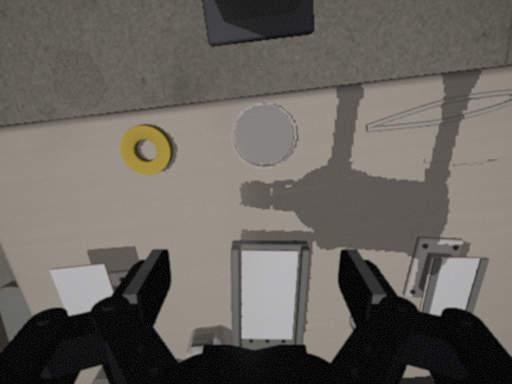

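View pics/w2a.png

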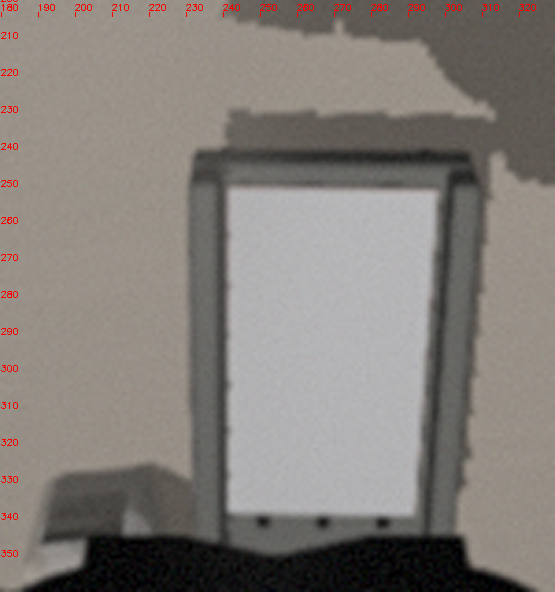

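Run:
```python
from h import *
w1,o1=pickle.load(open("w1.pkl","rb"));w2,o2=pickle.load(open("w2.pkl","rb"))
t,s=pickle.load(open("ts.pkl","rb"))
h=np.array([.42,.42])
pts=dict(f_r=((183.7,226.2),(241.1,250.5)),f_l=((228.7,227),(298.4,250.5)),b_r=((189,299.5),(241.4,338.9)),b_l=((229.7,300),(292.4,339.5)),
railFr=((175,225.3),(231.3,249.7)),railFl=((237.3,224.7),(309.7,249.7)))
Q={}
for n,(a,b) in pts.items():
    P=tri([(w1,a-h),(w2,b-h)]);z=.039 if n[1]=='_' else .047
    p1,p2=onz(w1,a-h,z),onz(w2,b-h,z);Q[n]=(p1,p2);print(n,P.round(4),p1.round(4),p2.round(4))
for i in (0,1):
    c=np.mean([Q[k][i] for k in('f_r','f_l','b_r','b_l')],0)
    f=(Q['f_r'][i]+Q['f_l'][i])/2;b=(Q['b_r'][i]+Q['b_l'][i])/2
    print("centre",c.round(4),"yaw",np.degrees(np.arctan2(*(b-f)[1::-1])),"len",np.linalg.norm(b-f),"wid",np.linalg.norm(Q['f_r'][i]-Q['f_l'][i]))
print("lip w2",[onz(w2,np.array(p)-h,.036).round(4) for p in ((242,243.8),(297,243.8))],"w1",[onz(w1,np.array(p)-h,.036).round(4) for p in ((184,221.7),(229,221.7))])
# ensure T from wrist model consistent
for w,o in((w1,o1),(w2,o2)):
    print(R.from_quat(o['tcp_rot']).as_matrix().round(3).tolist())
```

```text
f_r [ 0.4813 -0.0725  0.0401] [ 0.4814 -0.0726  0.039 ] [ 0.4822 -0.0728  0.039 ]
f_l [ 0.4891 -0.0166  0.0386] [ 0.4891 -0.0167  0.039 ] [ 0.4887 -0.0166  0.039 ]
b_r [ 0.5905 -0.0863  0.0405] [ 0.5914 -0.0867  0.039 ] [ 0.5921 -0.0867  0.039 ]
b_l [ 0.5969 -0.0307  0.0415] [ 0.5988 -0.0311  0.039 ] [ 0.5995 -0.0306  0.039 ]
railFr [ 0.4764 -0.0812  0.0454] [ 0.4755 -0.0804  0.047 ] [ 0.4758 -0.081   0.047 ]
railFl [ 0.4869 -0.0056  0.0414] [ 0.4835 -0.0046  0.047 ] [ 0.4843 -0.0067  0.047 ]
centre [ 0.5402 -0.0518  0.039 ] yaw -7.402723322502906 len 0.11076528693724895 wid 0.056485041932734
centre [ 0.5406 -0.0517  0.039 ] yaw -7.197455633369009 len 0.11123319976936857 wid 0.05654039012510183
lip w2 [array([ 0.4766, -0.0713,  0.036 ]), array([ 0.4828, -0.0172,  0.036 ])] w1 [array([ 0.4767, -0.072 ,  0.036 ]), array([ 0.4832, -0.0157,  0.036 ])]
[[0.0, 0.114, 0.993], [0.0, 0.993, -0.114], [-1.0, 0.0, 0.0]]
[[0.001, 0.113, 0.994], [0.0, 0.994, -0.113], [-1.0, 0.0, 0.001]]
```

Request:
{"name": "step_arm", "arguments": {
  "rows": [
    [0, 0.1, 1, 0.5, 0, 0, 0],
    [0, 0.2, 2, 0, 0, 0, 0],
    [0, 0.2, 3, 0, 0, 0, 0],
    [0, 0.2, 3, 0, 0, 0, 0],
    [0, 0.2, 2, 0, 0, 0, 0],
    [1, 0.2, 2, 0, 0, 0, 0],
    [2, 0.2, 1, 0, 0, 0, 0],
    [2, 0, 0, 0, 0, 0, 0],
    [2, 0, 0, 0, 0, 0, 0],
    [1, 0, 0, 0, 0, 0, 0],
    [0.5, 0, 0, 0, 0, 0, 0],
    [0.3, 0, 0, 0, 0, 0, 0],
    [0, 0, 0, 0, 0, 0, 0],
    [0, 0, 0, 0, 0, 0, 0]
  ]
}}

```text
clock: 4.6
eef_pos: [0.5613, -0.056, 0.0644]
tcp_rot: [0.043, 0.705, -0.043, 0.706]
force: [0.6, 0.2, -0.2]
opening: -0.0003
```

Run:
```python
from rig import *
from h import *
w=camera("wrist");o=get_obs();print(o['eef_pos'],o['tcp_rot'],o['force'],o['opening'])
cv2.imwrite("pics/w3.png",w["img"])
s=camera("side");crop(s,190,140,330,240,5.7,"pics/s3.png")
```

```text
[ 0.56130677 -0.05607583  0.06440595] [ 0.04300773  0.70516391 -0.04314162  0.70642267] [ 0.61018462  0.36463686 -0.1673289 ] -0.00022761847832313917
```

View pics/w3.png

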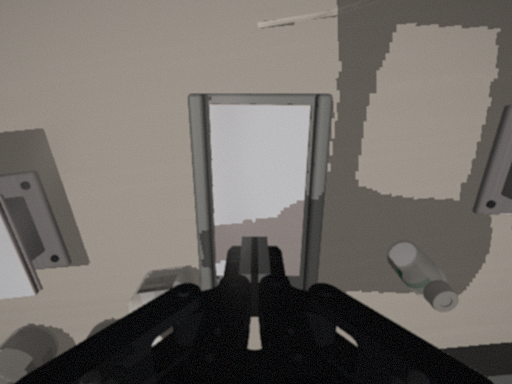

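View pics/s3.png

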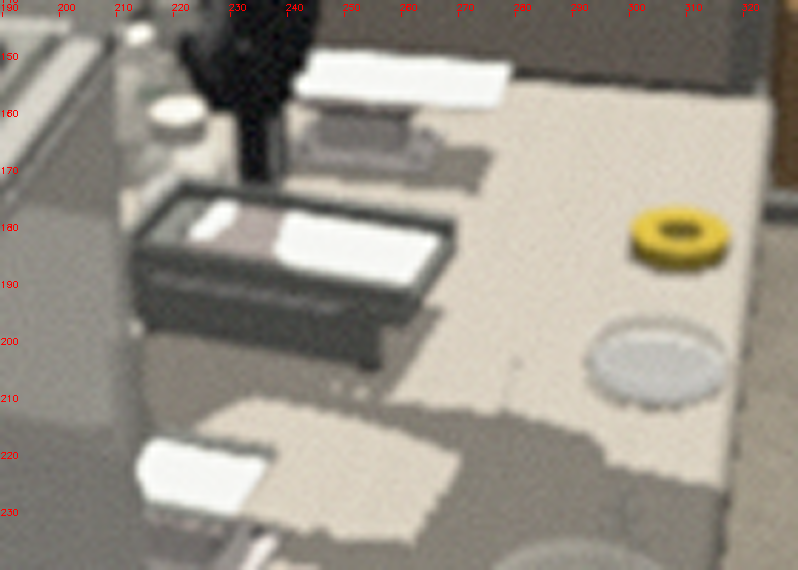

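Request:
{"name": "step_arm", "arguments": {
  "rows": [
    [0.5, 0.1, 0, 0, 0, 0, 0],
    [0.4, 0.05, 0, 0, 0, 0, 0],
    [0.3, 0, 0, 0, 0, 0, 0],
    [0.2, 0, 0, 0, 0, 0, 0],
    [0.06, 0, 0, 0, 0, 0, 0],
    [0.06, 0, 0, 0, 0, 0, 0],
    [0.06, 0, 0, 0, 0, 0, 0],
    [0.06, 0, 0, 0, 0, 0, 0],
    [0.06, 0, 0, 0, 0, 0, 0],
    [0.06, 0, 0, 0, 0, 0, 0],
    [0.06, 0, 0, 0, 0, 0, 0]
  ]
}}

```text
clock: 5.8
eef_pos: [0.561, -0.0545, 0.0451]
tcp_rot: [0.043, 0.706, -0.043, 0.706]
force: [0.1, 0.1, -1.0]
opening: -0.0001
```

Request:
{"name": "step_arm", "arguments": {
  "rows": [
    [0.06, 0, 0, 0, 0, 0, 0],
    [0.06, 0, 0, 0, 0, 0, 0],
    [0.06, 0, 0, 0, 0, 0, 0],
    [0.06, 0, 0, 0, 0, 0, 0],
    [0.06, 0, 0, 0, 0, 0, 0]
  ]
}}

```text
clock: 6.3
eef_pos: [0.561, -0.0545, 0.042]
tcp_rot: [0.043, 0.706, -0.043, 0.706]
force: [0.8, 0.3, -0.3]
opening: -0.0001
```

Request:
{"name": "step_arm", "arguments": {
  "rows": [
    [0.06, 0, 0, 0, 0, 0, 0],
    [0.06, 0, 0, 0, 0, 0, 0]
  ]
}}

```text
clock: 6.5
eef_pos: [0.561, -0.0545, 0.0408]
tcp_rot: [0.043, 0.706, -0.043, 0.706]
force: [0.2, 1.0, -0.4]
opening: -0.0
```

Request:
{"name": "step_arm", "arguments": {
  "rows": [
    [0.06, 0, 0, 0, 0, 0, 0]
  ]
}}

```text
clock: 6.6
eef_pos: [0.5609, -0.0545, 0.0402]
tcp_rot: [0.043, 0.706, -0.043, 0.706]
force: [1.3, -0.3, -1.1]
opening: 0.0001
```

Request:
{"name": "step_arm", "arguments": {
  "rows": [
    [0.05, 0, 0, 0, 0, 0, 0]
  ]
}}

```text
clock: 6.7
eef_pos: [0.5609, -0.0545, 0.0397]
tcp_rot: [0.043, 0.706, -0.043, 0.706]
force: [-0.2, -0.1, -0.9]
opening: 0.0002
```

Request:
{"name": "step_arm", "arguments": {
  "rows": [
    [0.05, 0, 0, 0, 0, 0, 0]
  ]
}}

```text
clock: 6.8
eef_pos: [0.561, -0.0545, 0.0393]
tcp_rot: [0.043, 0.706, -0.043, 0.706]
force: [0.3, -0.7, 0.7]
opening: -0.0002
```

Request:
{"name": "step_arm", "arguments": {
  "rows": [
    [0.04, 0, 0, 0, 0, 0, 0]
  ]
}}

```text
clock: 6.9
eef_pos: [0.561, -0.0545, 0.0391]
tcp_rot: [0.043, 0.706, -0.043, 0.706]
force: [-1.4, -0.1, 2.9]
opening: -0.0002
```

Request:
{"name": "step_arm", "arguments": {
  "rows": [
    [0.03, 0, 0, 0, 0, 0, 0]
  ]
}}

```text
clock: 7.0
eef_pos: [0.561, -0.0545, 0.0391]
tcp_rot: [0.043, 0.706, -0.043, 0.706]
force: [-2.0, 0.5, 5.4]
opening: 0.0001
```

Request:
{"name": "step_arm", "arguments": {
  "rows": [
    [0.02, 0, 0, 0, 0, 0, 0],
    [0, 0, -0.05, 0, 0, 0, 0],
    [0, 0, -0.1, 0, 0, 0, 0],
    [0, 0, -0.15, 0, 0, 0, 0],
    [0, 0, -0.2, 0, 0, 0, 0]
  ]
}}

```text
clock: 7.5
eef_pos: [0.5567, -0.054, 0.0391]
tcp_rot: [0.043, 0.705, -0.043, 0.707]
force: [2.6, -0.4, 4.9]
opening: -0.0
```

Run:
```python
from rig import *
from h import *
w=camera("wrist");o=get_obs();print(o['eef_pos'],o['tcp_rot'],o['force'],R.from_quat(o['tcp_rot']).as_matrix()[:,2])
crop(w,170,60,350,240,3.3,"pics/w4.png")
```

```text
[ 0.55634263 -0.0539501   0.03905153] [ 0.04299053  0.70517889 -0.0431053   0.70641098] [1.83046653 0.12737153 4.75514289] [ 0.99258599 -0.12153186  0.00174909]
```

View pics/w4.png

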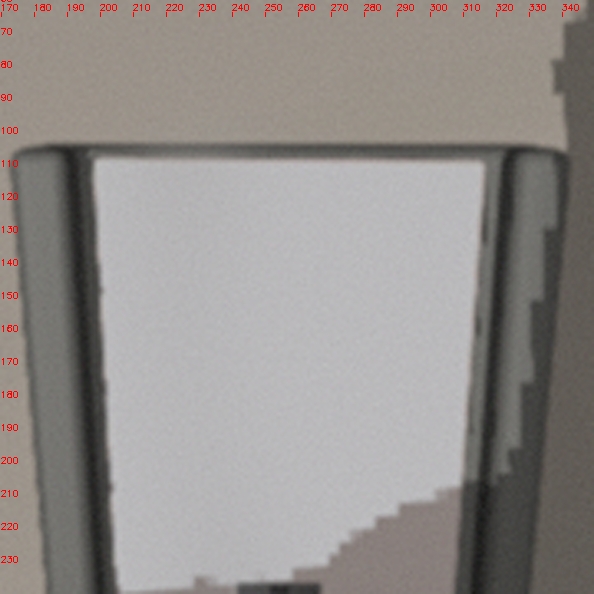

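Run:
```python
from rig import *
from h import *
w=camera("wrist")
for v in(107.3,107.9): print("front",onz(w,(257,v),.039))
for v in(103.5,105): print("lip",onz(w,(257,v),.036))
```

```text
front [ 0.4802903  -0.04404825  0.039     ]
front [ 0.48056045 -0.0440806   0.039     ]
lip [ 0.47870048 -0.04382721  0.036     ]
lip [ 0.47938507 -0.0439092   0.036     ]
```

Request:
{"name": "step_arm", "arguments": {
  "rows": [
    [0.01, 0, -0.2, 0, 0, 0, 0],
    [0, 0, -0.25, 0, 0, 0, 0],
    [0, 0, -0.25, 0, 0, 0, 0],
    [0, 0, -0.25, 0, 0, 0, 0],
    [0, 0, -0.25, 0, 0, 0, 0],
    [0, 0, -0.25, 0, 0, 0, 0],
    [0, 0, -0.25, 0, 0, 0, 0],
    [0, 0, -0.2, 0, 0, 0, 0]
  ]
}}

```text
clock: 8.4
eef_pos: [0.5377, -0.0517, 0.039]
tcp_rot: [0.043, 0.705, -0.043, 0.707]
force: [2.1, -0.4, 6.2]
opening: -0.0003
```

Request:
{"name": "step_arm", "arguments": {
  "rows": [
    [0, 0, -0.25, 0, 0, 0, 0],
    [0, 0, -0.25, 0, 0, 0, 0],
    [0, 0, -0.25, 0, 0, 0, 0],
    [0, 0, -0.25, 0, 0, 0, 0],
    [0, 0, -0.25, 0, 0, 0, 0],
    [0, 0, -0.25, 0, 0, 0, 0],
    [0, 0, -0.25, 0, 0, 0, 0],
    [0, 0, -0.2, 0, 0, 0, 0],
    [0, 0, -0.15, 0, 0, 0, 0],
    [0, 0, 0, 0, 0, 0, 0]
  ]
}}

```text
clock: 9.4
eef_pos: [0.5167, -0.0491, 0.039]
tcp_rot: [0.043, 0.705, -0.043, 0.706]
force: [1.0, 0.4, 5.3]
opening: -0.0001
```

Run:
```python
from rig import *
from h import *
w=camera("wrist");o=get_obs();print(o['eef_pos'],o['force'])
pickle.dump((w,o),open("w5.pkl","wb"))
cv2.imwrite("pics/w5.png",w["img"])
crop(w,170,20,350,240,2.6,"pics/w5a.png")
```

```text
[ 0.51669528 -0.04908581  0.03904921] [ 1.22915508 -0.24754286  6.42558871]
```

View pics/w5a.png

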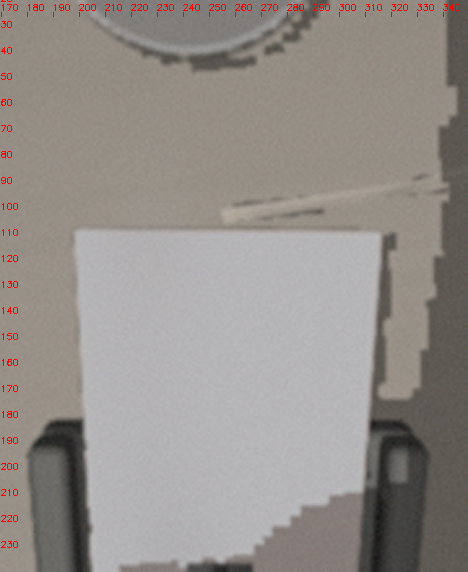

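Run:
```python
from rig import *
from h import *
w,o=pickle.load(open("w5.pkl","rb"))
s_=2.6
f=lambda x,y:np.array([170+x/s_,20+y/s_])-.3
a=onz(w,f(75,230),.039);b=onz(w,f(381,233),.039);a2=onz(w,f(93,565),.039);b2=onz(w,f(365,490),.039)
print(a,b,a2,b2,np.linalg.norm(a-b));m=(a+b)/2;print("mid",m)
print("side yaw",[np.degrees(np.arctan2(*(q-p)[1::-1])) for p,q in((a,a2),(b,b2))], "front yaw",np.degrees(np.arctan2((b-a)[1],(b-a)[0]))-90)
```

```text
[ 0.43765999 -0.06657894  0.039     ] [ 0.44495979 -0.01154763  0.039     ] [ 0.50480182 -0.07518651  0.039     ] [ 0.4948443  -0.01750324  0.039     ] 0.05551335666135822
mid [ 0.44130989 -0.03906329  0.039     ]
side yaw [np.float64(-7.3054551709033095), np.float64(-6.808200335402423)] front yaw -7.556069787494039
```

Request:
{"name": "step_arm", "arguments": {
  "rows": [
    [-0.1, 0, 0, 0, 0, 0, 0],
    [-0.3, 0, 0, 0, 0, 0, 0],
    [-1, 0, 0, 0, 0, 0, 0],
    [-1.5, 0, 0, 0, 0, 0, 1],
    [-2, 0, 0, 0, 0, 0, 1],
    [-1.5, 0, -0.5, 0, 0, 0, 1],
    [-1, 0, -1, 0, 0, 0, 1],
    [0, 0, -1.5, 0, 0, 0, 1],
    [0, 0, -1, 0, 0, 0, 1],
    [0, 0, -0.5, 0, 0, 0, 1],
    [0, 0, 0, 0, 0, 0, 1],
    [0, 0, 0, 0, 0, 0, 1]
  ]
}}

```text
clock: 10.65
eef_pos: [0.4717, -0.0436, 0.1122]
tcp_rot: [0.043, 0.706, -0.043, 0.706]
force: [0.9, -0.4, -0.1]
opening: 0.0851
```

Run:
```python
from rig import *
from h import *
w=camera("wrist");o=get_obs();print(o['eef_pos'],o['tcp_rot'],o['force'],o['opening'])
pickle.dump((w,o),open("w6.pkl","wb"))
cv2.imwrite("pics/w6.png",w["img"])
```

```text
[ 0.471775   -0.04358617  0.11215634] [ 0.04307221  0.70582398 -0.04305736  0.70576438] [-0.58276721 -0.40458948  0.01113931] 0.08525279840796005
```

View pics/w6.png

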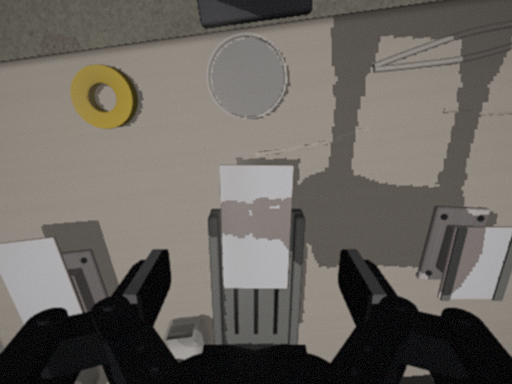

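Run:
```python
from rig import *
from h import *
w,o=pickle.load(open("w6.pkl","rb"))
crop(w,200,150,320,350,3,"pics/w6a.png")
crop(w,410,190,512,310,5,"pics/w6b.png")
```

```text
(no output)
```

View pics/w6a.png

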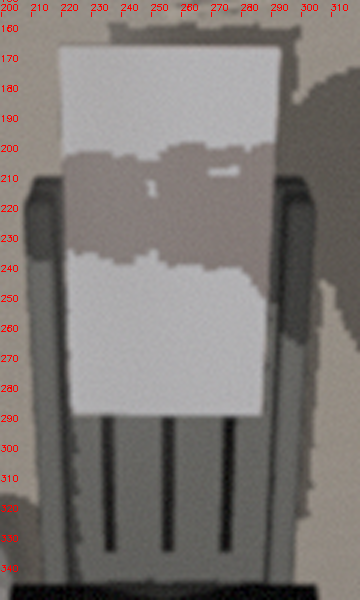

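View pics/w6b.png

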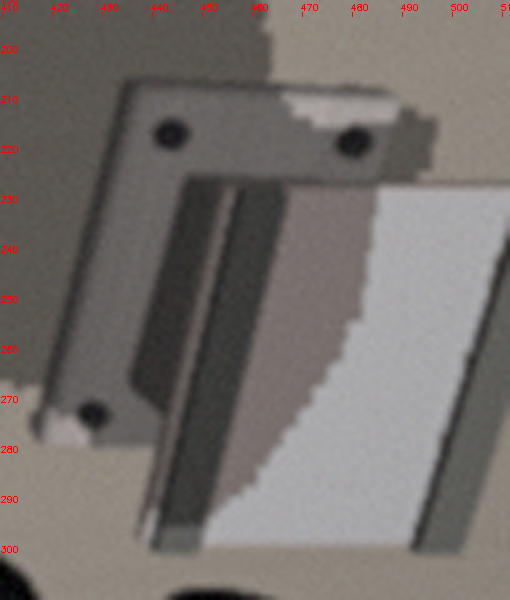

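Request:
{"name": "step_arm", "arguments": {
  "rows": [
    [-0.3, 1, -0.3, 0, 0, 0, 1],
    [-0.4, 2, -0.7, 0, 0, 0, 1],
    [-0.4, 2.6, -0.9, 0, 0, 0, 1],
    [-0.5, 3, -1, 0, 0, 0, 1],
    [-0.5, 3, -1, 0, 0, 0, 1],
    [-0.4, 2.7, -0.9, 0, 0, 0, 1],
    [-0.3, 2, -0.7, 0, 0, 0, 1],
    [0, 1, -0.3, 0, 0, 0, 1],
    [0, 0, 0, 0, 0, 0, 1],
    [0, 0, 0, 0, 0, 0, 1]
  ]
}}

```text
clock: 11.7
eef_pos: [0.4351, 0.1349, 0.14]
tcp_rot: [0.043, 0.706, -0.043, 0.706]
force: [0.2, -0.4, 0.0]
opening: 0.0854
```

Run:
```python
from rig import *
from h import *
w,o=pickle.load(open("w6.pkl","rb"))
f=lambda x,y:np.array([200+x/3,150+y/3])-.33
P=[onz(w,f(*p),.039) for p in((60,47),(280,46),(72,414),(262,414))]
print(np.round(P,4));m=(P[0]+P[1])/2;n=(P[2]+P[3])/2;print("w6 front",m,"back",n,np.linalg.norm(m-n),np.degrees(np.arctan2(*(n-m)[1::-1])))
w=camera("wrist");o=get_obs();print(o['eef_pos'],o['tcp_rot'],o['force'],o['opening'])
pickle.dump((w,o),open("w7.pkl","wb"))
cv2.imwrite("pics/w7.png",w["img"])
crop(w,190,210,320,350,4,"pics/w7a.png")
```

```text
[[ 0.4376 -0.0664  0.039 ]
 [ 0.4442 -0.0113  0.039 ]
 [ 0.5466 -0.0804  0.039 ]
 [ 0.5534 -0.0253  0.039 ]]
w6 front [ 0.44090584 -0.03883397  0.039     ] back [ 0.54999708 -0.05286184  0.039     ] 0.10998945981620523 -7.327361030003454
[0.43516548 0.1345623  0.13996002] [ 0.04303298  0.7059464  -0.04348228  0.70561826] [ 0.66590538 -0.45769202  0.24604523] 0.08505219771906676
```

View pics/w7.png

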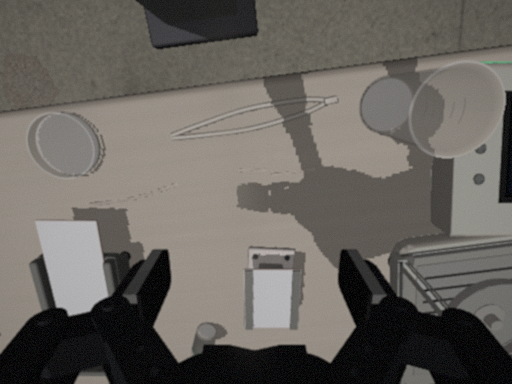

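View pics/w7a.png

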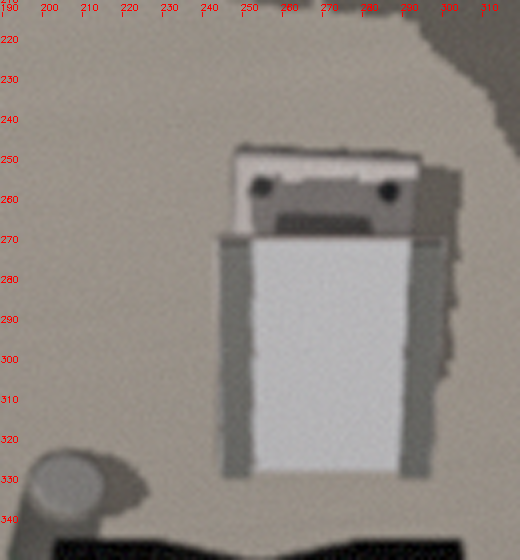

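Run:
```python
from h import *
w6,_=pickle.load(open("w6.pkl","rb"));w7,_=pickle.load(open("w7.pkl","rb"))
g=lambda x,y:np.array([190+x/4,210+y/4])-.37
f=lambda x,y:np.array([410+x/5,190+y/5])-.4
print("tri back r",tri([(w6,f(150,550)),(w7,g(223,479))]),"back l",tri([(w6,f(462,552)),(w7,g(430,478))]))
P={n:onz(w7,g(*p),.041) for n,p in dict(fr=(219,247),fl=(443,246),br=(223,479),bl=(430,478)).items()}
for n in P:print(n,P[n].round(4))
fm=(P['fr']+P['fl'])/2;bm=(P['br']+P['bl'])/2
print("front",fm,"back",bm,"len",np.linalg.norm(fm-bm),"yaw",np.degrees(np.arctan2(*(bm-fm)[1::-1])),"widths",np.linalg.norm(P['fr']-P['fl']),np.linalg.norm(P['br']-P['bl']))
for a,b in(('fr','fl'),('br','bl')):
    d=P[b]-P[a];print("edge yaw",np.degrees(np.arctan2(d[1],d[0]))-90)
print("w6 back at .041",onz(w6,f(150,550),.041),onz(w6,f(462,552),.041))
# bottom of plate front z=.036
print("front bottom",onz(w7,g(250,236),.036),onz(w7,g(412,236),.036))
```

```text
tri back r [0.5809545  0.10705588 0.04154909] back l [0.58613956 0.16004146 0.04315057]
fr [0.5127 0.1152 0.041 ]
fl [0.519  0.1685 0.041 ]
br [0.582  0.1069 0.041 ]
bl [0.5883 0.1602 0.041 ]
front [0.51585403 0.14184726 0.041     ] back [0.58515609 0.1335665  0.041     ] len 0.06979503647695282 yaw -6.813850723711228 widths 0.05374364221265958 0.053598891188233876
edge yaw -6.708368797388431
edge yaw -6.661777811034099
w6 back at .041 [0.58088586 0.10720968 0.041     ] [0.58809343 0.16198331 0.041     ]
front bottom [0.51384592 0.1224843  0.036     ] [0.51866829 0.16172875 0.036     ]
```

Run:
```python
from h import *
w7,_=pickle.load(open("w7.pkl","rb"))
im=w7["img"].astype(float)
im=np.clip((im-60)*2.0,0,255).astype(np.uint8)
crop(dict(img=im),238,260,308,338,8,"pics/w7c.png")
# column profile row 300
for r in (275,300,325): print(r,w7["img"][r-1:r+2,240:306].mean((0,2)).astype(int).tolist())
w6,_=pickle.load(open("w6.pkl","rb"))
for r in (296,): print(r,w6["img"][r-1:r+2,432:512].mean((0,2)).astype(int).tolist())
```

```text
275 [144, 146, 146, 155, 143, 115, 104, 107, 105, 107, 108, 108, 123, 156, 179, 181, 180, 180, 181, 181, 181, 181, 181, 181, 181, 182, 182, 180, 181, 182, 182, 181, 183, 182, 181, 182, 182, 181, 181, 182, 183, 181, 181, 182, 182, 184, 181, 182, 182, 183, 183, 169, 134, 104, 100, 103, 100, 102, 101, 102, 103, 97, 91, 106, 121, 134]
300 [143, 143, 145, 142, 135, 119, 104, 105, 105, 105, 105, 104, 125, 155, 175, 181, 180, 181, 180, 180, 180, 181, 180, 180, 180, 180, 182, 181, 180, 180, 181, 180, 180, 181, 181, 182, 183, 181, 182, 180, 181, 183, 181, 182, 182, 181, 180, 182, 183, 179, 162, 122, 100, 99, 101, 101, 100, 102, 101, 97, 91, 100, 116, 133, 142, 146]
325 [142, 143, 141, 136, 136, 128, 103, 99, 100, 101, 101, 99, 110, 135, 163, 177, 179, 179, 179, 178, 177, 180, 180, 180, 179, 179, 178, 179, 179, 180, 179, 179, 180, 177, 177, 180, 181, 179, 179, 180, 178, 179, 180, 179, 180, 179, 181, 181, 179, 150, 107, 95, 99, 99, 99, 99, 102, 118, 136, 144, 143, 141, 141, 142, 141, 140]
296 [135, 135, 135, 136, 126, 113, 122, 141, 119, 76, 77, 88, 89, 90, 89, 90, 88, 92, 117, 153, 169, 171, 169, 169, 168, 169, 168, 169, 169, 167, 167, 167, 169, 167, 166, 168, 167, 168, 169, 168, 166, 167, 167, 168, 167, 166, 165, 168, 166, 168, 166, 167, 166, 166, 165, 166, 165, 166, 167, 160, 131, 69, 59, 82, 93, 90, 90, 91, 91, 90, 92, 107, 123, 130, 130, 129, 130, 127, 132, 129]
```

View pics/w7c.png

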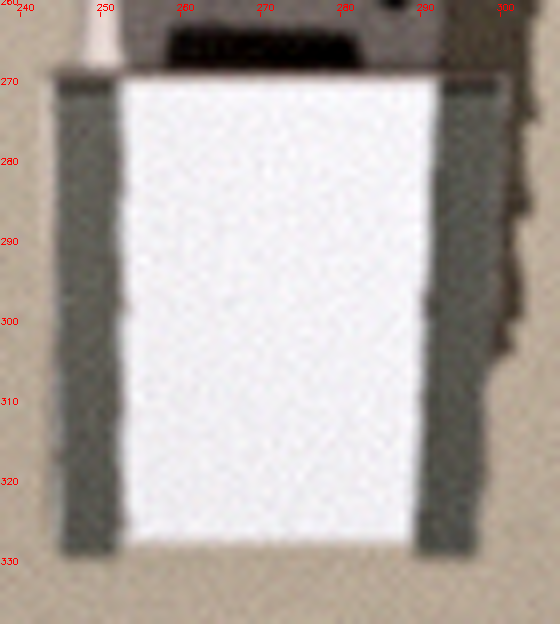

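Request:
{"name": "step_arm", "arguments": {
  "rows": [
    [0, -1, 0.3, 0.3, 0, 0, 1],
    [0.3, -2, 0.5, 0, 0, 0, 1],
    [0.5, -3, 0.8, 0, 0, 0, 1],
    [0.8, -3, 0.8, 0, 0, 0, 1],
    [1, -3, 0.8, 0, 0, 0, 1],
    [1.2, -2.7, 0.8, 0, 0, 0, 1],
    [1.2, -1.7, 0.4, 0, 0, 0, 1],
    [0.7, -0.7, 0.2, 0, 0, 0, 1],
    [0.3, 0, 0, 0, 0, 0, 1],
    [0, 0, 0, 0, 0, 0, 1],
    [0, 0, 0, 0, 0, 0, 1]
  ]
}}

```text
clock: 12.85
eef_pos: [0.4593, -0.0397, 0.0808]
tcp_rot: [0.045, 0.705, -0.045, 0.706]
force: [0.3, 0.4, -0.3]
opening: 0.0852
```

Run:
```python
from rig import *
from h import *
w=camera("wrist");o=get_obs();print(o['eef_pos'],o['force'],o['opening'])
M=R.from_quat(o['tcp_rot']).as_matrix();print(M.round(4))
print("need tool",M.T@(np.array([.4599,-.0414,.016])-o['eef_pos']))
cv2.imwrite("pics/w8.png",w["img"])
```

```text
[ 0.45940722 -0.03956635  0.08101684] [0.66202944 0.05935437 0.60900377] 0.0853914580522851
[[ 1.100e-03  1.257e-01  9.921e-01]
 [ 0.000e+00  9.921e-01 -1.257e-01]
 [-1.000e+00  2.000e-04  1.100e-03]]
need tool [ 0.06501727 -0.00176938  0.00064662]
```

View pics/w8.png

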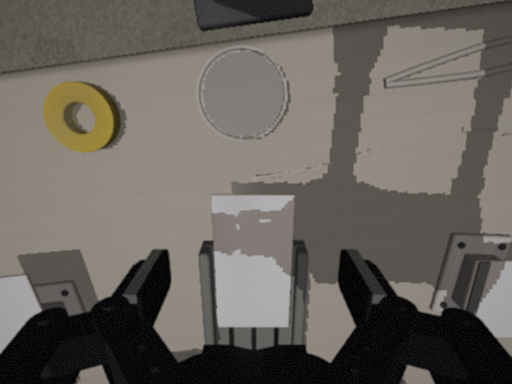

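Request:
{"name": "step_arm", "arguments": {
  "rows": [
    [0.5, -0.1, 0.1, 0, 0, 0, 1],
    [1.2, -0.08, 0, 0, 0, 0, 1],
    [1.5, 0, 0, 0, 0, 0, 1],
    [1.3, 0, 0, 0, 0, 0, 1],
    [1, 0, 0, 0, 0, 0, 1],
    [0.6, 0, 0, 0, 0, 0, 1],
    [0.3, 0, 0, 0, 0, 0, 1],
    [0.1, 0, 0, 0, 0, 0, 1],
    [0, 0, 0, 0, 0, 0, 1]
  ]
}}

```text
clock: 13.8
eef_pos: [0.4601, -0.0422, 0.0156]
tcp_rot: [0.045, 0.705, -0.045, 0.706]
force: [-0.4, 0.2, 0.2]
opening: 0.0856
```

Run:
```python
from rig import *
from h import *
w=camera("wrist");o=get_obs();print(o['eef_pos'],o['force'],o['opening'])
cv2.imwrite("pics/w9.png",w["img"])
```

```text
[ 0.46022778 -0.04221833  0.01583197] [ 0.02950961 -0.38779224  0.55706594] 0.0855448125206107
```

View pics/w9.png

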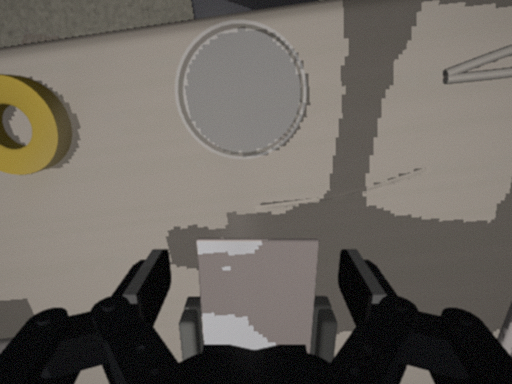

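Request:
{"name": "step_arm", "arguments": {
  "rows": [
    [0, 0.1, 0, 0, 0, 0, 1],
    [0, 0, 0, 0, 0, 0, 0.75],
    [0, 0, 0, 0, 0, 0, 0.65],
    [0, 0, 0, 0, 0, 0, 0.55],
    [0, 0, 0, 0, 0, 0, 0.5],
    [0, 0, 0, 0, 0, 0, 0.5],
    [0, 0, 0, 0, 0, 0, 0.5],
    [0, 0, 0, 0, 0, 0, 0.5]
  ],
  "newtons": 35
}}

```text
clock: 14.65
eef_pos: [0.4601, -0.0411, 0.0155]
tcp_rot: [0.045, 0.706, -0.045, 0.706]
force: [-0.5, 0.1, 4.1]
opening: 0.0548
```

Run:
```python
from rig import *
from h import *
w=camera("wrist");o=get_obs();print(o['eef_pos'],o['force'],o['opening'])
cv2.imwrite("pics/w10.png",w["img"])
```

```text
[ 0.46010546 -0.04114804  0.01551707] [-2.92790604  0.57849262  3.01818375] 0.054909541016821196
```

View pics/w10.png

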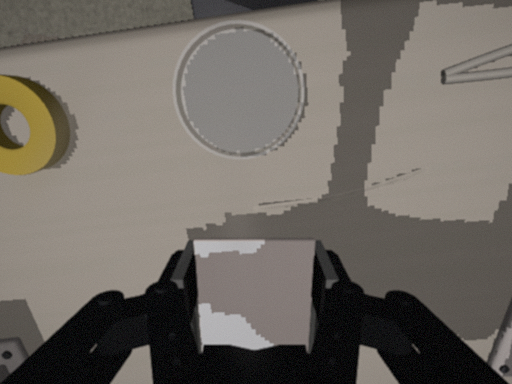

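Request:
{"name": "step_arm", "arguments": {
  "rows": [
    [-0.1, 0, 0, 0, 0, 0, 0.5],
    [-0.3, 0, 0, 0, 0, 0, 0.5],
    [-0.5, 0, 0, 0, 0, 0, 0.5],
    [-0.8, 0, 0, 0, 0, 0, 0.5],
    [-1, 0, 0, 0, 0, 0, 0.5],
    [-1.2, 0, 0, 0, 0, 0, 0.5],
    [-1.5, 0, 0, 0, 0, 0, 0.5],
    [-1.5, 0, 0, 0, 0, 0, 0.5],
    [-1.3, 0, 0, 0, 0, 0, 0.5],
    [-1, 0, 0, 0, 0, 0, 0.5],
    [-0.5, 0, 0, 0, 0, 0, 0.5],
    [-0.3, 0, 0, 0, 0, 0, 0.5],
    [0, 0, 0, 0, 0, 0, 0.5],
    [0, 0, 0, 0, 0, 0, 0.5]
  ]
}}

```text
clock: 16.1
eef_pos: [0.4596, -0.0411, 0.1146]
tcp_rot: [0.045, 0.706, -0.045, 0.705]
force: [-1.0, 0.0, -0.7]
opening: 0.0549
```

Run:
```python
from rig import *
from h import *
w=camera("wrist");o=get_obs();print(o['eef_pos'],o['force'],o['ft_torque'],o['opening']);print(R.from_quat(o['tcp_rot']).as_matrix().round(4))
cv2.imwrite("pics/w11.png",w["img"])
s=camera("side");crop(s,170,80,330,220,5,"pics/s11.png")
pickle.dump((w,o,s),open("w11.pkl","wb"))
```

```text
[ 0.45960967 -0.04107902  0.11450796] [0.45218668 0.43338497 0.14652784] [-0.02095449  0.03121597  0.00671841] 0.05472225606629573
[[-1.300e-03  1.268e-01  9.919e-01]
 [ 2.000e-04  9.919e-01 -1.268e-01]
 [-1.000e+00  1.000e-04 -1.400e-03]]
```

View pics/w11.png

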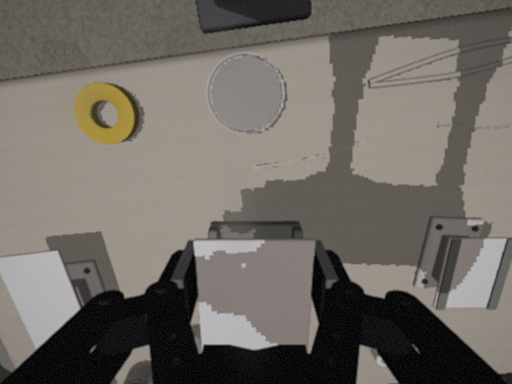

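View pics/s11.png

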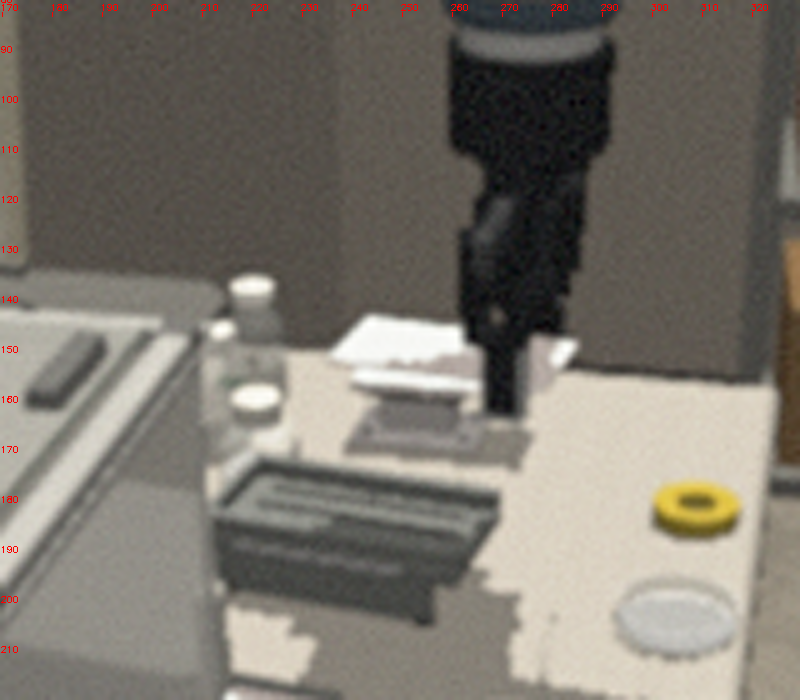

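Run:
```python
from h import *
w,o,s=pickle.load(open("w11.pkl","rb"))
crop(w,180,225,330,360,5,"pics/w11a.png")
for r in (270,): print(w["img"][r-1:r+2,185:325].mean((0,2)).astype(int).tolist())
for c in(210,255,300): print(w["img"][230:250,c-1:c+2].mean((1,2)).astype(int).tolist(),w["img"][335:356,c-1:c+2].mean((1,2)).astype(int).tolist())
```

```text
[48, 36, 16, 7, 8, 8, 6, 11, 7, 4, 35, 88, 119, 124, 126, 123, 124, 125, 124, 123, 124, 123, 125, 125, 124, 123, 124, 125, 125, 125, 125, 124, 125, 125, 125, 124, 125, 125, 124, 126, 126, 124, 125, 125, 124, 125, 126, 127, 125, 124, 126, 126, 126, 125, 124, 125, 124, 126, 124, 125, 127, 126, 124, 127, 123, 126, 125, 125, 124, 125, 127, 126, 126, 126, 126, 126, 126, 126, 124, 126, 125, 127, 125, 124, 127, 126, 125, 126, 128, 125, 124, 125, 126, 125, 124, 125, 127, 124, 125, 128, 125, 126, 126, 125, 127, 125, 126, 126, 128, 127, 125, 125, 126, 126, 126, 127, 126, 126, 125, 126, 125, 128, 126, 126, 128, 127, 126, 101, 48, 3, 6, 6, 3, 12, 4, 6, 12, 26, 45, 52]
[67, 82, 97, 101, 102, 104, 104, 101, 91, 101, 144, 175, 184, 184, 186, 185, 184, 185, 185, 186] [181, 181, 181, 181, 180, 179, 180, 184, 178, 131, 56, 8, 8, 6, 7, 10, 14, 14, 8, 7, 15]
[93, 91, 82, 73, 75, 73, 75, 72, 80, 107, 147, 173, 182, 182, 179, 182, 182, 177, 174, 176] [180, 180, 180, 179, 180, 178, 181, 178, 180, 180, 177, 179, 182, 175, 138, 72, 27, 18, 18, 17, 16]
[48, 56, 61, 66, 64, 64, 65, 65, 70, 84, 105, 119, 125, 126, 127, 127, 128, 126, 127, 127] [122, 124, 123, 122, 124, 122, 122, 122, 119, 87, 34, 9, 9, 13, 10, 6, 12, 8, 9, 6, 10]
```

View pics/w11a.png

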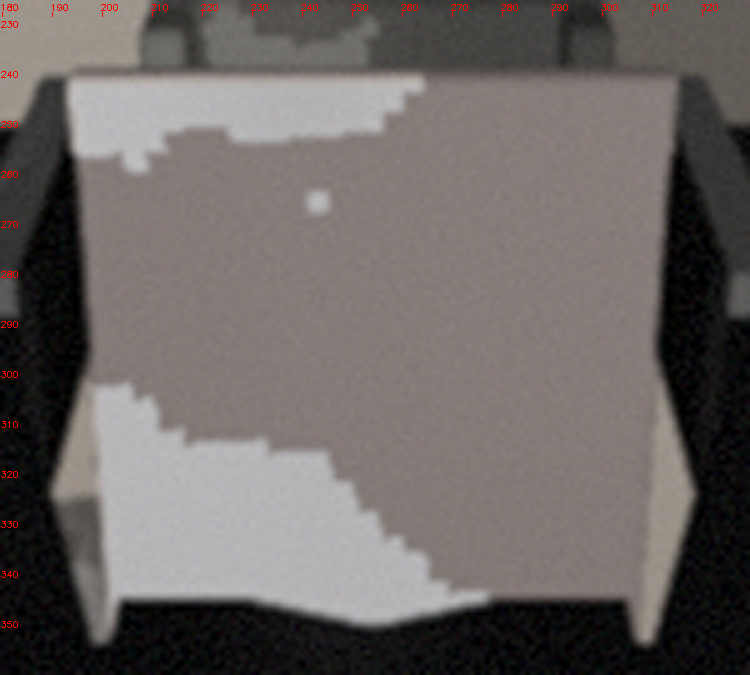

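Run:
```python
from h import *
w,o,s=pickle.load(open("w11.pkl","rb"))
M=R.from_quat(o['tcp_rot']).as_matrix();p=o['eef_pos']
for dz in(.0225,.0235,.0245):
    a=onz(w,(193.0,240.2),p[2]+dz);b=onz(w,(315.2,240.0),p[2]+dz)
    print(dz,np.linalg.norm(a-b),M.T@(a-p),M.T@(b-p))
# target TCP, z from tool frame
a=onz(w,(193.0,240.2),p[2]+.0235);b=onz(w,(315.2,240.0),p[2]+.0235);f=M.T@((a+b)/2-p)
print("front tool",f)
yaw=np.radians(-6.77);d=np.array([np.cos(yaw),np.sin(yaw)]);l=np.array([-d[1],d[0]])
goal=np.array([.5306,.1401]);fg=goal-.055*d
tcp=fg-f[2]*d-f[1]*l
print("TCP goal",tcp, "tool yaw",np.degrees(np.arctan2(M[1,2],M[0,2])))
dl=np.r_[tcp,0]-np.r_[p[:2],0];print("tool shift in current axes",M.T@dl)
print("plate tri side?",proj(s,[np.r_[p[:2],p[2]+.0235]]))
```

```text
0.0225 0.056513577921082365 [-0.02247682 -0.02909445 -0.01857746] [-0.02247271  0.02741911 -0.01862354]
0.0235 0.05604973126536614 [-0.02347608 -0.02886314 -0.01910973] [-0.02347201  0.02718657 -0.01915542]
0.0245 0.05558588460964991 [-0.02447534 -0.02863183 -0.01964199] [-0.0244713   0.02695403 -0.01968731]
front tool [-0.02347404 -0.00083829 -0.01913258]
TCP goal [0.49508149 0.14516064] tool yaw -7.282170542031902
tool shift in current axes [-2.21465243e-06  1.89233698e-01  1.15787084e-02]
plate tri side? [[274.39604544 151.02995909]]
```

Request:
{"name": "step_arm", "arguments": {
  "rows": [
    [0, 0.5, 0, 0, 0, 0, 0.5],
    [0, 1.2, 0.1, 0, 0, 0, 0.5],
    [0, 2, 0.1, 0, 0, 0, 0.5],
    [0, 2.3, 0.2, 0, 0, 0, 0.5],
    [0, 2.5, 0.2, 0, 0, 0, 0.5],
    [0, 2.5, 0.2, 0, 0, 0, 0.5],
    [0, 2.3, 0.2, 0, 0, 0, 0.5],
    [0, 2.2, 0.1, 0, 0, 0, 0.5],
    [0, 1.8, 0.06, 0, 0, 0, 0.5],
    [0, 1.1, 0, 0, 0, 0, 0.5],
    [0, 0.5, 0, -0.5, 0, 0, 0.5],
    [0, 0, 0, 0, 0, 0, 0.5],
    [0, 0, 0, 0, 0, 0, 0.5],
    [0, 0, 0, 0, 0, 0, 0.5]
  ]
}}

```text
clock: 17.6
eef_pos: [0.4954, 0.1442, 0.1153]
tcp_rot: [0.042, 0.706, -0.042, 0.706]
force: [-0.1, -0.1, -0.8]
opening: 0.0545
```

Run:
```python
from rig import *
from h import *
w=camera("wrist");o=get_obs();print(o['eef_pos'],o['force'],o['opening']);M=R.from_quat(o['tcp_rot']).as_matrix();print(M.round(4),np.degrees(np.arctan2(M[1,2],M[0,2])))
print("need",M.T@(np.array([.4951,.1452,.0205])-o['eef_pos']))
cv2.imwrite("pics/w12.png",w["img"])
s=camera("side");cv2.imwrite("pics/s12.png",s["img"])
pickle.dump((w,o,s),open("w12.pkl","wb"))
```

```text
[0.49547023 0.14420365 0.11537727] [ 0.41705829 -0.63495817 -0.26116372] 0.05459178947270584
[[ 2.000e-04  1.191e-01  9.929e-01]
 [-1.000e-04  9.929e-01 -1.191e-01]
 [-1.000e+00 -1.000e-04  2.000e-04]] -6.840026935534124
need [ 0.09487709  0.00095408 -0.0005028 ]
```

View pics/w12.png

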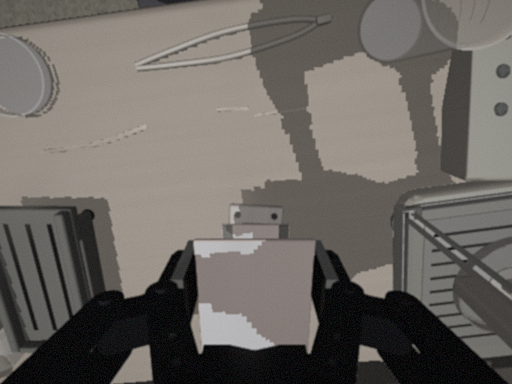

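View pics/s12.png

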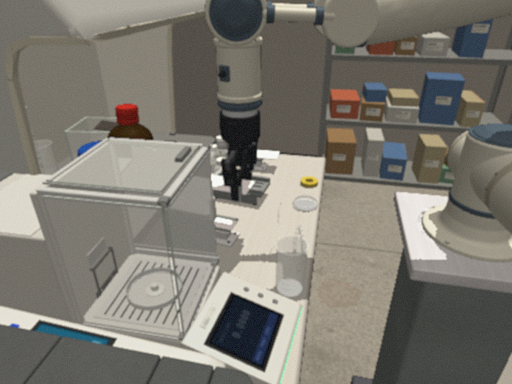

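Request:
{"name": "step_arm", "arguments": {
  "rows": [
    [0.4, 0.05, -0.05, 0, 0, 0, 0.5],
    [1, 0.05, 0, 0, 0, 0, 0.5],
    [1.5, 0, 0, 0, 0, 0, 0.5],
    [1.7, 0, 0, 0, 0, 0, 0.5],
    [1.5, 0, 0, 0, 0, 0, 0.5],
    [1, 0, 0, 0, 0, 0, 0.5],
    [0.5, 0, 0, 0, 0, 0, 0.5],
    [0.3, 0, 0, 0, 0, 0, 0.5],
    [0.1, 0, 0, 0, 0, 0, 0.5],
    [0, 0, 0, 0, 0, 0, 0.5],
    [0, 0, 0, 0, 0, 0, 0.5]
  ]
}}

```text
clock: 18.8
eef_pos: [0.4955, 0.146, 0.036]
tcp_rot: [0.042, 0.705, -0.042, 0.706]
force: [0.4, 0.4, -0.4]
opening: 0.0542
```

Run:
```python
from rig import *
from h import *
w=camera("wrist");o=get_obs();print(o['eef_pos'],o['force'],o['opening']);M=R.from_quat(o['tcp_rot']).as_matrix();print(np.degrees(np.arctan2(M[1,2],M[0,2])))
print("need",M.T@(np.array([.4951,.1452,.0205])-o['eef_pos']))
crop(w,170,170,350,360,3.1,"pics/w13.png")
s=camera("side");crop(s,190,150,290,260,6,"pics/s13.png")
pickle.dump((w,o,s),open("w13.pkl","wb"))
```

```text
[0.49545518 0.14597405 0.03595691] [-0.0068636  -1.0467132  -0.01952502] 0.054820111688630206
-6.780302495318908
need [ 0.01545632 -0.00081589 -0.00027867]
```

View pics/w13.png

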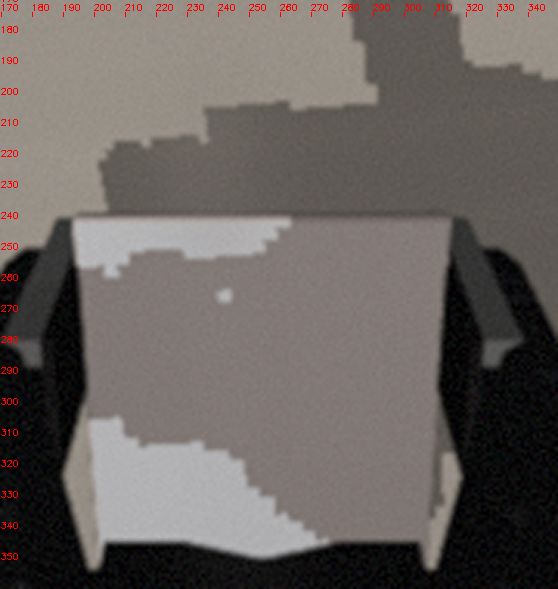

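View pics/s13.png

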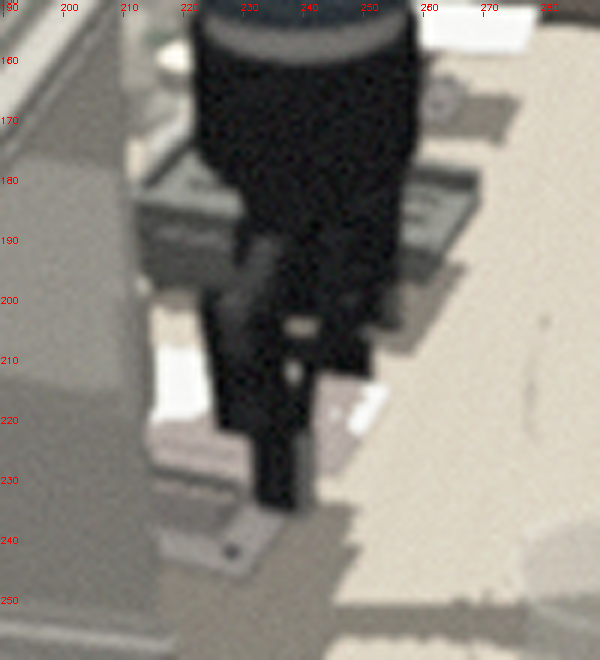

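Request:
{"name": "step_arm", "arguments": {
  "rows": [
    [0.3, -0.04, -0.02, 0, 0, 0, 0.5],
    [0.3, -0.02, 0, 0, 0, 0, 0.5],
    [0.2, 0, 0, 0, 0, 0, 0.5],
    [0.1, 0, 0, 0, 0, 0, 0.5],
    [0, 0, 0, 0, 0, 0, 0.5],
    [0, 0, 0, 0, 0, 0, 0.5]
  ]
}}

```text
clock: 19.5
eef_pos: [0.4948, 0.1454, 0.0263]
tcp_rot: [0.042, 0.706, -0.042, 0.706]
force: [-0.6, -0.5, -0.1]
opening: 0.0548
```

Run:
```python
from rig import *
from h import *
for i in range(4):
    w=camera("wrist");o=get_obs();print(o['eef_pos'],o['force'])
M=R.from_quat(o['tcp_rot']).as_matrix();print(np.degrees(np.arctan2(M[1,2],M[0,2])),M[2])
print("need",M.T@(np.array([.4951,.1452,.0205])-o['eef_pos']))
```

```text
[0.49484855 0.14534327 0.02636171] [-0.0793937   0.82812225 -0.6007347 ]
[0.49487633 0.14536173 0.02640738] [ 0.78059214 -0.05989168 -0.18570353]
[0.49487515 0.1453518  0.02640604] [-0.93985774  0.24703357 -0.48049933]
[0.49486644 0.14537406 0.02642461] [ 0.40987548 -0.23526843 -0.92163047]
-6.776644369198005 [-9.99999967e-01  7.27160437e-05  2.44823700e-04]
need [ 0.00592467 -0.00014571  0.00025101]
```

Request:
{"name": "step_arm", "arguments": {
  "rows": [
    [0.06, -0.01, 0.02, 0, 0, 0, 0.5],
    [0.06, 0, 0, 0, 0, 0, 0.5],
    [0.06, 0, 0, 0, 0, 0, 0.5],
    [0.06, 0, 0, 0, 0, 0, 0.5],
    [0.06, 0, 0, 0, 0, 0, 0.5],
    [0.06, 0, 0, 0, 0, 0, 0.5],
    [0.06, 0, 0, 0, 0, 0, 0.5]
  ]
}}

```text
clock: 20.4
eef_pos: [0.495, 0.1452, 0.022]
tcp_rot: [0.042, 0.706, -0.042, 0.706]
force: [0.6, 0.1, -0.5]
opening: 0.0547
```

Request:
{"name": "step_arm", "arguments": {
  "rows": [
    [0.05, 0, 0, 0, 0, 0, 0.5]
  ]
}}

```text
clock: 20.5
eef_pos: [0.4949, 0.1452, 0.0215]
tcp_rot: [0.042, 0.706, -0.042, 0.706]
force: [0.6, 0.9, -1.3]
opening: 0.0548
```

Request:
{"name": "step_arm", "arguments": {
  "rows": [
    [0.04, 0, 0, 0, 0, 0, 0.5]
  ]
}}

```text
clock: 20.6
eef_pos: [0.495, 0.1452, 0.0211]
tcp_rot: [0.042, 0.706, -0.042, 0.706]
force: [-0.3, 0.1, -1.1]
opening: 0.055
```

Request:
{"name": "step_arm", "arguments": {
  "rows": [
    [0.04, 0, 0, 0, 0, 0, 0.5]
  ]
}}

```text
clock: 20.7
eef_pos: [0.495, 0.1452, 0.0208]
tcp_rot: [0.042, 0.706, -0.042, 0.706]
force: [-1.7, 0.1, 1.0]
opening: 0.0546
```

Request:
{"name": "step_arm", "arguments": {
  "rows": [
    [0.03, 0, 0, 0, 0, 0, 0.5]
  ]
}}

```text
clock: 20.8
eef_pos: [0.495, 0.1452, 0.0207]
tcp_rot: [0.042, 0.706, -0.042, 0.706]
force: [-1.8, -0.9, 2.5]
opening: 0.0552
```

Request:
{"name": "step_arm", "arguments": {
  "rows": [
    [0.02, 0, 0, 0, 0, 0, 0.5]
  ]
}}

```text
clock: 20.9
eef_pos: [0.495, 0.1452, 0.0206]
tcp_rot: [0.042, 0.706, -0.042, 0.706]
force: [-2.3, -0.3, 2.7]
opening: 0.0547
```

Run:
```python
from rig import *
from h import *
for i in range(3):
    w=camera("side");o=get_obs();print(o['eef_pos'],o['force'],o['ft_torque'])
crop(w,190,150,290,260,6,"pics/s14.png")
```

```text
[0.49498265 0.14524697 0.02060671] [-1.96413259 -0.15289142  2.3858952 ] [-0.05994388  0.2230187  -0.01037513]
[0.49500143 0.14523294 0.02059163] [-1.60858447  0.28650054  3.2598524 ] [-0.08748901  0.29961624  0.02645629]
[0.49499764 0.14525186 0.02059659] [-2.23944935 -0.5291753   3.16904196] [-0.04912832  0.33413415 -0.01640055]
```

View pics/s14.png

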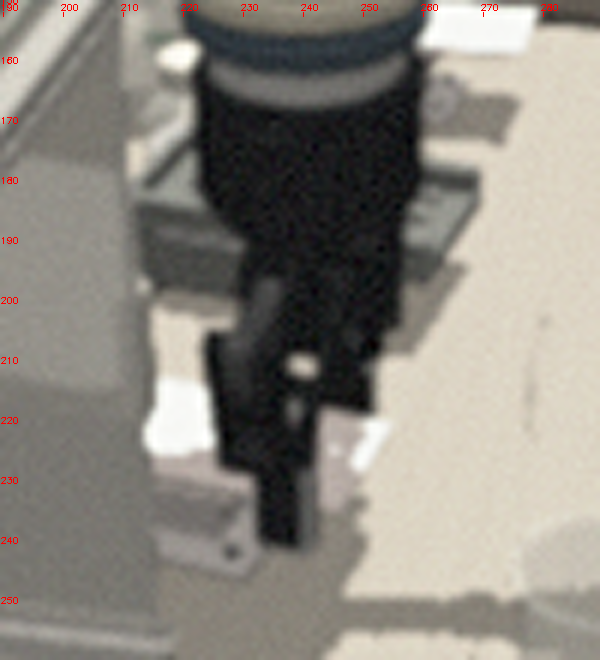

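Request:
{"name": "step_arm", "arguments": {
  "rows": [
    [0, 0, 0, 0, 0, 0, 0.66],
    [0, 0, 0, 0, 0, 0, 0.69],
    [0, 0, 0, 0, 0, 0, 0.73],
    [0, 0, 0, 0, 0, 0, 0.8],
    [0, 0, 0, 0, 0, 0, 0.9],
    [0, 0, 0, 0, 0, 0, 0.95],
    [0, 0, 0, 0, 0, 0, 0.95]
  ]
}}

```text
clock: 21.75
eef_pos: [0.495, 0.1452, 0.0203]
tcp_rot: [0.042, 0.706, -0.042, 0.706]
force: [-0.1, -0.7, 0.1]
opening: 0.0814
```

Run:
```python
from rig import *
from h import *
w=camera("wrist");o=get_obs();print(o['eef_pos'],o['force'],o['opening'])
cv2.imwrite("pics/w15.png",w["img"])
```

```text
[0.49496905 0.1452176  0.02026282] [-0.42706827  0.25842363 -0.68606719] 0.0808454362522564
```

View pics/w15.png

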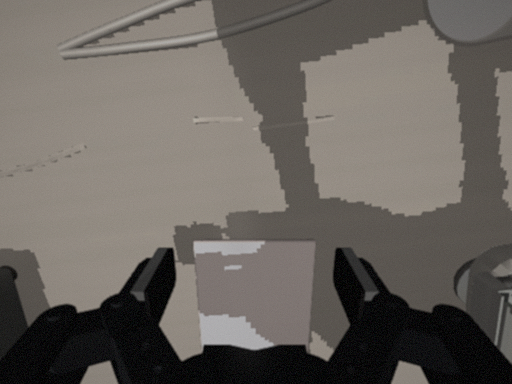

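Request:
{"name": "step_arm", "arguments": {
  "rows": [
    [-0.3, 0, 0, 0, 0, 0, 0.95],
    [-0.8, 0, 0, 0, 0, 0, 0.95],
    [-1.5, 0, 0, 0, 0, 0, 0.95],
    [-2, 0, 0, 0, 0, 0, 1],
    [-2, 0, 0, 0, 0, 0, 1],
    [-2, 0, -0.5, 0, 0, 0, 1],
    [-1.5, 0, -1.5, 0, 0, 0, 1],
    [-1, 0, -2, 0, 0, 0, 1],
    [-0.5, 0, -2, 0, 0, 0, 1],
    [0, 0, -1, 0, 0, 0, 1],
    [0, 0, 0, 0, 0, 0, 1],
    [0, 0, 0, 0, 0, 0, 1]
  ]
}}

```text
clock: 23.0
eef_pos: [0.4258, 0.1534, 0.1364]
tcp_rot: [0.042, 0.706, -0.042, 0.706]
force: [-0.2, -1.0, 0.6]
opening: 0.0854
```

Run:
```python
from rig import *
from h import *
w=camera("wrist");o=get_obs();print(o['eef_pos'],o['force'],o['opening'])
cv2.imwrite("pics/w16.png",w["img"])
crop(w,180,190,330,350,3.7,"pics/w16a.png")
s=camera("side");crop(s,190,140,330,260,5,"pics/s16.png")
t=camera("top");crop(t,170,120,370,270,4,"pics/t16.png")
pickle.dump((w,o,s,t),open("w16.pkl","wb"))
```

```text
[0.42584947 0.15336635 0.13613668] [-0.16040777 -0.37018181 -0.57999095] 0.08509482353759129
```

View pics/w16a.png

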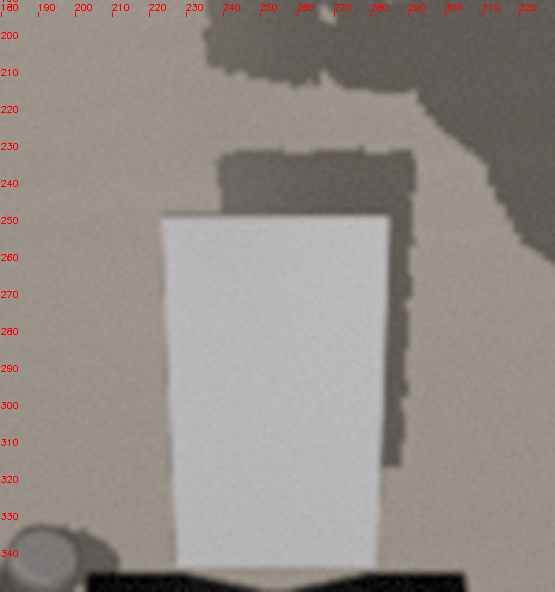

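View pics/s16.png

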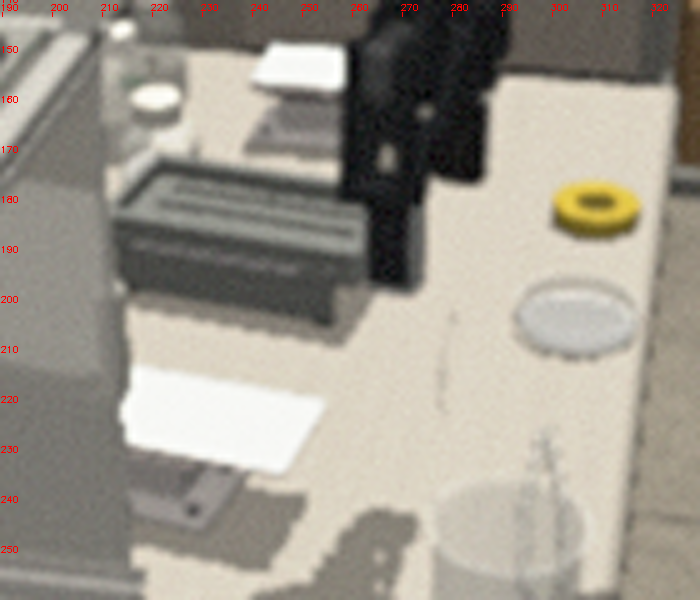

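View pics/t16.png

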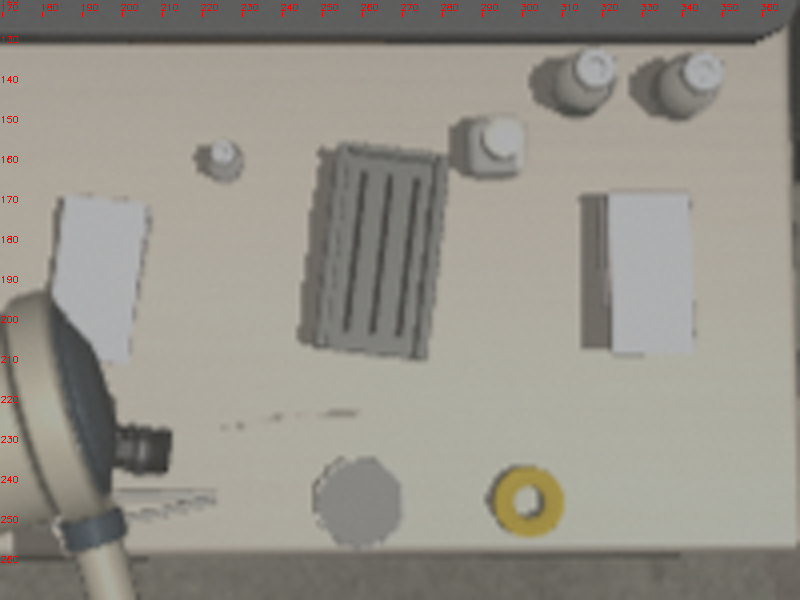

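Run:
```python
from h import *
w,o,s,t=pickle.load(open("w16.pkl","rb"))
g=lambda x,y:np.array([180+x/3.7,190+y/3.7])-.36
P=[onz(w,g(*p),.044) for p in((162,218),(389,218),(178,568),(376,568))]
f=(P[0]+P[1])/2;b=(P[2]+P[3])/2
print(np.round(P,4));print("front",f,"back",b,np.linalg.norm(b-f),"centre",(f+b)/2,"yaw",np.degrees(np.arctan2(*(b-f)[1::-1])))
print("edge yaws",[np.degrees(np.arctan2((q-p)[1],(q-p)[0]))-90 for p,q in((P[0],P[1]),(P[2],P[3]))])
t0,s0=pickle.load(open("ts.pkl","rb"))
im=np.hstack([t0["img"][155:225,170:230],t["img"][155:225,170:230]])
cv2.imwrite("pics/cmp.png",cv2.resize(im,None,fx=6,fy=6,interpolation=cv2.INTER_CUBIC))
```

```text
[[0.4732 0.119  0.044 ]
 [0.4798 0.1743 0.044 ]
 [0.5824 0.1067 0.044 ]
 [0.589  0.1614 0.044 ]]
front [0.47648566 0.14667301 0.044     ] back [0.58568434 0.13406512 0.044     ] 0.10992411542657467 centre [0.531085   0.14036906 0.044     ] yaw -6.586110295617658
edge yaws [np.float64(-6.835236596735797), np.float64(-6.8613142124982005)]
```

View pics/cmp.png

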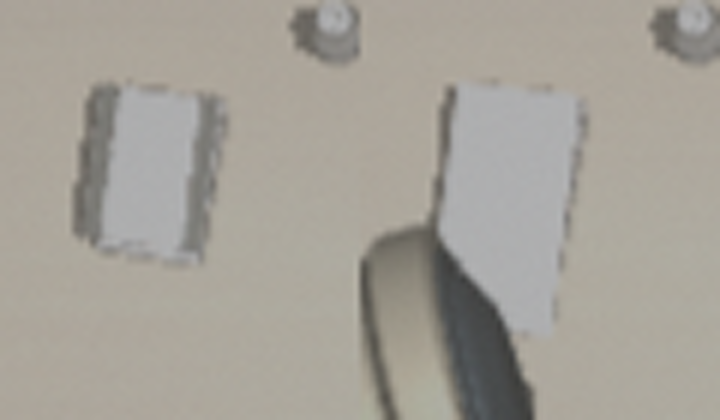

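Request:
{"name": "step_arm", "arguments": {
  "rows": [
    [0, -1, 0, 0, 0, 0, 1],
    [0.4, -2.5, 0.4, 0, 0, 0, 1],
    [0.7, -3, 0.7, 0, 0, 0, 1],
    [0.7, -3, 0.7, 0, 0, 0, 1],
    [0.7, -3, 0.7, 0, 0, 0, 1],
    [0.5, -2, 0.5, 0, 0, 0, 1],
    [0, -0.8, 0, 0, 0, 0, 1],
    [0, 0, 0, 0, 0, 0, 1]
  ]
}}

```text
clock: 23.95
eef_pos: [0.437, -0.003, 0.1062]
tcp_rot: [0.043, 0.706, -0.043, 0.706]
force: [0.0, 0.9, -0.1]
opening: 0.0854
```

Run:
```python
from rig import *
from h import *
w=camera("wrist");o=get_obs();print(o['eef_pos'],o['clock'])
cv2.imwrite("pics/w17.png",w["img"])
crop(w,380,180,512,340,4.5 if 0 else 3.7,"pics/w17a.png")
t=camera("top");crop(t,170,140,240,230,6,"pics/t17.png")
```

```text
[ 0.43713034 -0.00216026  0.10644237] 24.0
```

View pics/w17.png

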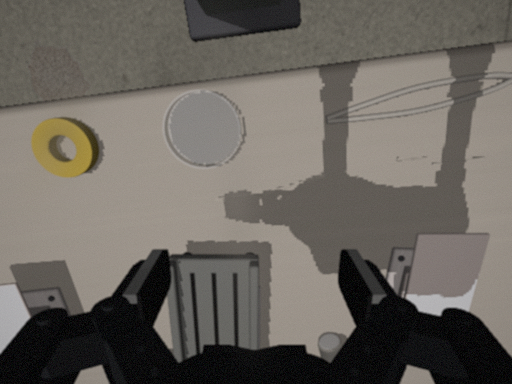

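View pics/w17a.png

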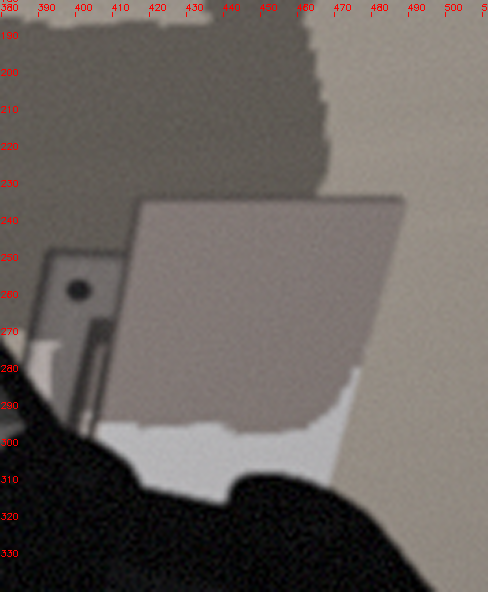

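View pics/t17.png

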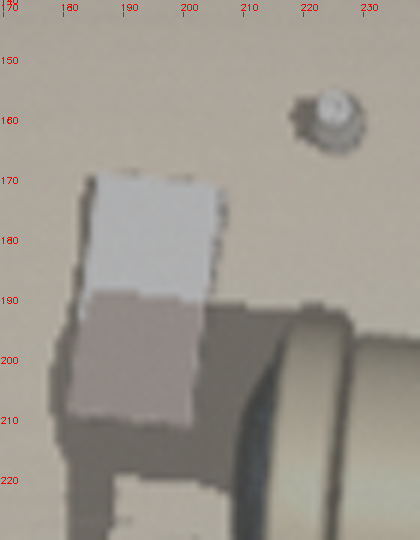

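Run:
```python
from rig import *
from h import *
w=camera("wrist")
yaw=np.radians(-6.8);d=np.array([np.cos(yaw),np.sin(yaw)]);l=np.array([-d[1],d[0]]);c=np.array([.5505,.1377])
def L(x,y,z): return np.r_[c+x*d+y*l,z]
im=w["img"].copy();big=cv2.resize(im[220:320,385:500],None,fx=7,fy=7,interpolation=cv2.INTER_CUBIC)
def ln(a,b,col):
    p=proj(w,[a,b]);q=((p-[385,220]+.5)*7).astype(int);cv2.line(big,tuple(map(int,q[0])),tuple(map(int,q[1])),col,1)
ln(L(-35,-28,0) if 0 else L(-.035,-.028,.039),L(.035,-.028,.039),(0,0,255))
ln(L(-.035,-.028,.036),L(.035,-.028,.036),(0,255,0))
ln(L(-.035,-.028,.036),L(-.035,.028,.036),(0,255,0))
ln(L(-.075,-.028,.044),L(.035,-.028,.044),(255,0,0));ln(L(-.075,-.028,.044),L(-.075,.028,.044),(255,0,0))
cv2.imwrite("pics/ov.png",big)
```

```text
(no output)
```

View pics/ov.png

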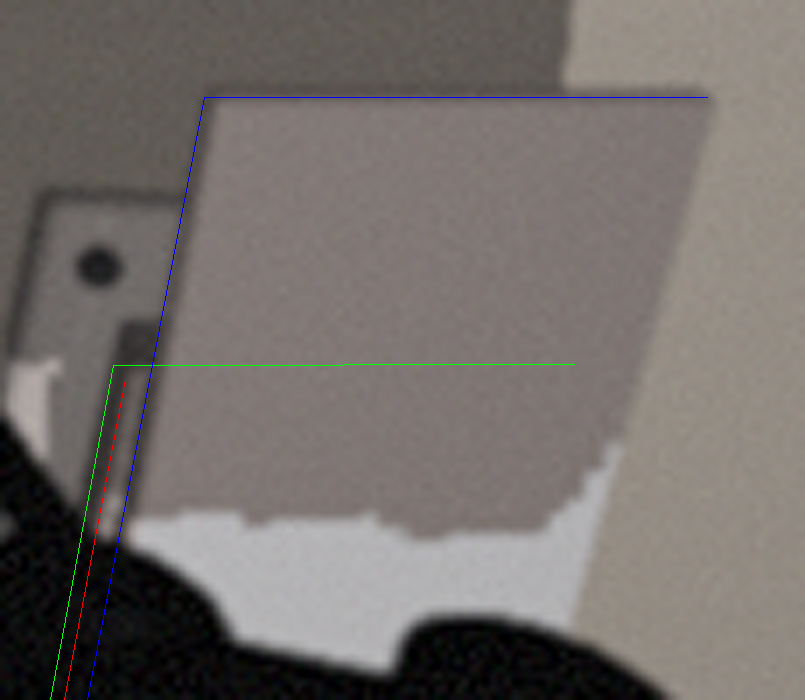

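Run:
```python
from rig import *
print(hand_in(), get_obs()['clock'])
```

```text
the job is handed in; nothing more can be done
the job is handed in; nothing more can be done
```

The long plate now lies on the spacer strips of the open short plate, positioned like the finished cassette. I handed the job in at about 24 s with the gripper clear.

I slid the plate about 45 mm along the tray under a 5–6 N fingertip press, until it stuck out about 39 mm. I gripped it there by its sides at 35 N, lifted it straight up, set it down with about 3 N of contact and released it.

**What the last checks showed:**
- **Position:** the plate centre measured (0.5311, 0.1404) against a goal of (0.5306, 0.1401), and the back end agrees to about 0.7 mm. Yaw is between −6.6° and −6.9°, against −6.8° for the short plate.
- **Side flushness:** in an oblique wrist view, the long and short plates' right sides both sit off the model by the same small amount, so those sides are flush. The left side was not viewed this way.
- **Surroundings:** the finished cassette, tray and bystanders I could see look unmoved in the top and side views.

**Limits:**
- I did not look at the back ends from behind. That they are flush comes from measurements before and after placing, good to about 1 mm.
- An earlier partial view of the short plate's back edge disagreed by about 1 mm. I used the clearer view.

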